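# Check a vacuum pump's oil with its dipstick and hold the tip under the magnifier

## Robot

A 7-joint arm with a two-finger parallel gripper is mounted at the origin on a cart in front of the work surface, level with it; the furniture and walls round the work are solid. World frame = base frame: x ahead of the robot, y to its left, z up, the work surface at z = 0. Lengths are in m, angles in rad, forces in N, time in s.
With the tool pointing down it reaches from about 0.4 to 0.85 m from the base axis. Payload 10.4 kg.
Tool frame: the origin (TCP) lies at the centre of the arm's flange, where the gripper is bolted on; the fingertips stand 173 mm ahead of it and the grasp point (between the pads) lies 155 mm ahead of it; z points along the fingers, y is the line along which they close (so a half turn about z gives the same grasp; the last joint's range is limited). The gripper opens to 85 mm and grips with 20 to 120 N. Pads are 22 mm wide; open, the fingers measure 114 mm over their backs; the gripper's body (76 mm by 85 mm) begins 54 mm behind the grasp point. The pads swing forward as they close: fully open they stand 13 mm farther back than shut.
Start: joints at [1.242, 0.332, -0.065, 1.46, 0.022, 1.35, -0.088], TCP at [0.188, -0.596, 0.405] pointing down, gripper open.
Joint ranges: [-2.6, 2.6], [-0.5, 2.12], [-1.47, 1.34], [0.16, 2.42], [-1.27, 4.41], [0.06, 2.06], [-2.6, 2.6]. Speed limits (rad/s): [2.22, 2.22, 2.79, 2.79, 3.14, 3.14, 3.14].

## Interface

Orientations are given as a unit quaternion [x, y, z, w].
In Python, from workcell import manip, viewer, finder gives the robot as it stands.
- The arm moves only by the tool arm_command, never from a script. Its argument "plan" is a list of rows, each an object with "dp": the shift along the tool's x, y, z in mm, a list of three; "spin": the turn about the tool's z in rad. A call has 1 to 5 rows; each row shifts and turns the commanded pose from where the row before left it, along the tool's axes as they then stand; what a row does not reach is not made up. A row lasts 1/10 s, in which the tool goes at most 50 mm and 8.59 degrees, less where a joint would pass 70% of its speed; a pose out of reach is approached as far as the arm can. A call is refused whole if a number of a shift passes 50 or a number of a turn 0.15, either way. A call with a gripper value outside its range is refused whole. "grip" is the closure, from -1 (fully open) to 1 (shut), set as the call begins (left out, the last holds). The fingers move at their own pace and stop on an object; "newtons" is the grip in N (left out, the last holds). Time passes only in rows, so rows that do not move let the fingers close. It gives the time, the measured TCP pose, the force, the opening and the grip force at its end, in the units of the state.
- manip.get_obs(): the state, without advancing time (a new reading comes with each control period).
- viewer.camera(name): name is "scene" or "top"; returns the picture (400x640x3 uint8, blue, green, red); there is no depth.
- viewer.camera_params(name): a dict with "vertical_fov" (degrees; the focal length in pixels is half the picture's height over the tangent of half this angle, whatever the lens; pixels are square), "cx", "cy" (the principal point, pixels), "R" (3x3) and "t" (3): a world point X has camera coordinates R X + t. Camera axes: x right, y down, z forward; pixel columns grow to the right and rows downward; lengths in m; the calibration is good to about 2 mm. A picture is of the moment at which its call begins. camera_params takes no time and is no camera call.
- manip.hand_in(): hands the job in; it is judged then, once.
Trained networks look in the newest picture that a camera, given by its name, has taken for a name from the list of things; names that differ only in an ending like _2 or _b are one class to them, and where a whole thing is asked for, a point or a joint stands for the part that bears it (a point fixed in the world has none). Each returns a list of dicts, best first, with "score" (0 to 1); they miss things now and then, are a little off and sometimes report something else, mostly with a low value. They report only what shows in the picture. A call takes as long as a camera call.
- finder.find_in(camera, thing): "position" ([x, y, z] in m, in world coordinates, good to about 4 mm: the middle of the surface that is visible of it).
The state is a dict: "clock": time; "joint_pos": joint angles; "joint_velocities": joint speeds; "tau": joint torques, N m; "position": TCP position; "ee_rot": TCP orientation; "ft_force": force on the tool from outside, world axes, zero at the start; "torque": the same for the moment, N m; "grip_width": opening from 0.0 (shut) to 1.0 (fully open); "grasp_force": force on a finger pad.
Only numpy, scipy, OpenCV 4.12 (cv2) and the standard library are available. Lean on these libraries where they do the work, as an engineer would, in place of code of your own. Each camera call takes 0.05 s, during which the arm holds its last target. There are 200 camera calls.

## Task

Check the oil of the vacuum pump. While your hand is still free, use the small black knob on the lens to swing the bench magnifier in line over the white plate of its foot and set the lens level; then take the yellow-handled dipstick from its blue rest, push it into the pump's slanting guide tube until the collar stops on the mouth, and draw it out again. Finish holding the dipstick level by its handle, with its tip under the middle of the lens, between the glass and the white plate and touching neither; do not put it down or let go, and do not knock over or shift the other things on the bench.

Things in the scene. Friction and masses are not known exactly. Their poses are not given: they have to be found in the camera images.
- dipstick: loose steel dipstick, 0.08 kg: rod 8 mm thick, 120 mm long below its collar (last 6 mm tapered), dark rings near the tip; collar disc 26 mm across; yellow round handle 16 mm thick. Origin on the axis at the collar's stop face, +x along the rod to the tip: collar from x = -5 to 0 mm, handle from -64 to -12. Starts level in its rest, axis 40 mm above the bench, handle towards the robot
- dipstick_tip (a point): end of the dipstick's rod (dipstick x = +120 mm)
- dipstick_grip (a point): middle of the yellow handle on its axis (dipstick x = -38 mm), the place to grip
- drip_rest: blue plastic drip dish 150 x 60 mm, rim 12 mm high, fixed; origin on the bench under its centre, x along the dipstick towards its tip. Posts at x = -43 and +43 mm (6 mm thick, 30 mm wide, 48 mm high) hold the rod in upward-open slots 10 mm wide, floors 36 mm above the bench. The dipstick's origin starts at x = -60 to -55 mm, so its handle overhangs the near end
- vacuum_pump: oil-sealed vacuum pump, fixed, 128 x 265 mm and up to 170 mm high: grey oil case at its right end (y -125 to -19 mm, x -62 to +62, top 134 mm), blue ribbed motor at its left. Origin on the bench under its centre, front (-x) towards the robot. A white exhaust filter and a capped inlet stand on the case at x above +10 mm
- guide_tube: the pump's dipstick guide tube: steel, slanting at 45 degrees down into the oil case's front. Origin at the centre of its mouth, +z along its axis out of the mouth (up and towards the robot); at (-108, -72, +150) mm in the pump's frame. Bore 12.4 mm, flaring to 18 mm over the last 10 mm; rim 25 mm across; 130 mm deep. With the dipstick home its origin is at the mouth and its +x along the tube's -z
- tube_mouth (a point): centre of the guide tube's mouth (origin of guide_tube)
- mag_base: foot and column of the bench magnifier, fixed: dark foot 245 x 130 mm, 12 mm high, x from -192 to +52 mm, with a white reading plate 130 x 112 mm. Origin on the bench under the 16 mm column; -x runs from the column along the foot over the white plate, roughly towards the robot
- plate_centre (a point): centre of the white reading plate's top, 110 mm in front (-x) of the column's axis and 13.5 mm above the bench
- mag_swivel (a joint): swivel of the magnifier's head about the column, rad, -1.3 to 1.3: 0 = lens in line with the foot, centred over the white plate; positive turns counterclockwise from above. Starts at -0.85 to -0.5 (lens swung to the robot's left). Stays where it is left; turning takes about 0.25 N m
- mag_tilt (a joint): tilt of the lens about a level hinge across the head, rad, -0.5 to 1.1: 0 = lens level, positive = knob edge raised. The hinge lies 55 mm in front of the column's axis, 215 mm above the bench. Starts at 0.5 to 0.9. Stays where it is left; tilting takes about 0.3 N m
- lens_centre (a point): centre of the lens, 55 mm from the tilt hinge; the black lens ring is 100 mm across and 14 mm thick. With both joints at 0 it is 110 mm in front of the column and 215 mm above the bench
- lens_knob (a point): centre of the small black knob on a thin stem at the lens's outer edge, 131 mm from the tilt hinge: a cylinder 16 mm thick, 16 mm long, its axis level and across the arm, so fingers that close across the arm pinch its flat ends
- buffer_bottle: clear bottle with blue cap, 56 x 56 x 106 mm, bystander; origin under its centre
- rack: small blue tube rack, 56 x 84 x 39 mm, bystander; origin under its centre
- dish: round petri dish, 62 mm across and 16 mm high, bystander; origin under its centre
- pipette: hand pipette lying on the bench in front of the pump, 113 x 279 x 28 mm, bystander; origin under its centre
- felt_pen_2: red and white felt pen lying on the bench, 138 mm long and 13 mm high, bystander; origin under its centre

How it is judged:
On the way, in this order (a step that is already met when the one before it is completed fails the run):
1. the magnifier is set: lens in line over the white plate and level, let go (value of joint mag_swivel between -0.15 and 0.15 rad and value of joint mag_tilt between -0.15 and 0.15 rad and contact force between the arm and mag_base below 0.2 N), for 0.2 s.
2. the dipstick is fully in the guide tube, collar on the mouth (distance between dipstick and tube_mouth below 0.005 m and angle between the x axis of dipstick and the z axis of guide_tube, either way round below 0.12 rad and z of dipstick_tip in the frame of guide_tube below -0.115 m), for 0.1 s.
3. the dipstick is drawn out of the tube, in the gripper (distance between dipstick_tip and tube_mouth above 0.02 m and z of dipstick_tip in the frame of guide_tube above 0 m and contact force between the fingers and dipstick above 1 N), for 0.1 s.
At the end, for the whole second after the job is handed in: only the gripper carries the dipstick, at rest: rod level within 10 degrees, tip within 25 mm of the lens centre seen from above and 30 to 190 mm above the bench; dipstick touches no pump, rest or magnifier, arm touches no magnifier; swivel and tilt within 0.15 rad of 0 (all of step 1 and horizontal distance between dipstick_tip and lens_centre below 0.025 m and height (world z) of dipstick_tip between 0.03 and 0.19 m and angle between dipstick's own x axis and vertical between 1.395 and 1.745 rad and contact force between the fingers and dipstick above 1 N and contact force between dipstick and mag_base below 0.2 N and contact force between dipstick and vacuum_pump below 0.2 N and contact force between dipstick and drip_rest below 0.2 N and linear speed of dipstick below 0.02 m/s); the arm keeps its last pose, push and grip.
It fails at once if a bystander is shifted by more than 30 mm or tipped (distance of any of buffer_bottle, rack, dish, pipette, felt_pen_2 from where it was at the start of the episode above 0.03 m or angle between buffer_bottle's own z axis and vertical above 0.5 rad).
It also fails if it takes over 69 s, if anything falls off the work surface, if the arm or the gripper's body presses on something with over 40 N, if the wrist force passes 120 N, or if a joint passes its speed limit or range.

## Working session

There is one attempt and no reset: what is moved stays moved. The work goes in short steps, Python scripts to look and compute and a tool call to move; the robot and the scene stay as the last step left them, time stands still between calls to the robot, and variables do not carry over. Pictures are saved under pics/ and viewed, at most 10 in all, crops included, and the job is handed in when it is done.

Besides the shell and the picture viewer there is one more tool, called after "Emit:" as a command line: name --argument value ..., lists and objects as JSON in quotes. arm_command: Moves the arm, as the interface text tells. Its arguments: {"type":"object","properties":{"plan":{"type":"array","items":{"type":"object","properties":{"dp":{"type":"array","items":{"type":"number"}},"spin":{"type":"number"}}}},"grip":{"type":"number"},"newtons":{"type":"number"}},"required":["plan"]}

```bash
ls; mkdir -p pics; python3 - <<'E'
from workcell import manip, viewer, finder
import cv2, numpy as np
o=manip.get_obs(); print({k:np.round(v,3) for k,v in o.items()})
for c in ("scene","top"):
    im=viewer.camera(c); cv2.imwrite(f"pics/{c}0.png",im)
    p=viewer.camera_params(c); print(c,p)
    for t in ["dipstick","dipstick_grip","dipstick_tip","drip_rest","vacuum_pump","guide_tube","tube_mouth","mag_base","plate_centre","lens_centre","lens_knob","buffer_bottle","rack","dish","pipette","felt_pen_2"]:
        try:
            r=finder.find_in(c,t); print(t,[(np.round(a["position"],3).tolist(),round(a["score"],2)) for a in r[:2]])
        except Exception as e: print(t,e)
E
```

```text
pics
{'clock': np.float64(0.0), 'joint_pos': array([ 1.242,  0.333, -0.065,  1.461,  0.022,  1.35 , -0.088]), 'joint_velocities': array([ 0.   ,  0.001, -0.   ,  0.001, -0.001, -0.001, -0.001]), 'tau': array([ 1.0000e-03, -6.2544e+01,  5.0000e-02, -3.9160e+01,  1.6000e-02,
        1.0000e-02, -0.0000e+00]), 'position': array([ 0.188, -0.596,  0.404]), 'ee_rot': array([ 0.988,  0.152, -0.   , -0.001]), 'ft_force': array([-0.499, -0.33 ,  0.472]), 'torque': array([ 0.029, -0.006, -0.006]), 'grasp_force': np.float64(0.0), 'grip_width': np.float64(1.002)}
scene {'vertical_fov': 56.96366544026567, 'cx': 318.3707488805574, 'cy': 203.43283250586248, 'R': array([[-0.52704251, -0.84968326,  0.01626503],
       [-0.55656329,  0.33063572, -0.76217933],
       [ 0.64223322, -0.41075342, -0.64716159]]), 't': array([0.35110668, 0.40205117, 0.98742124])}
dipstick [([0.493, -0.253, 0.04], 0.52), ([0.574, 0.4, 0.259], 0.24)]
dipstick_grip [([0.496, -0.254, 0.047], 0.69)]
dipstick_tip [([0.496, -0.249, 0.044], 0.63)]
drip_rest [([0.563, -0.282, 0.001], 0.72)]
vacuum_pump [([0.658, 0.097, 0.109], 0.75)
[... 1035 characters left out ...]
7)]
dipstick_grip [([0.492, -0.26, 0.039], 0.58)]
dipstick_tip [([0.503, -0.26, 0.047], 0.48)]
drip_rest [([0.56, -0.287, -0.003], 0.97)]
vacuum_pump [([0.677, 0.08, 0.132], 0.8), ([0.597, 0.396, 0.253], 0.21)]
guide_tube [([0.579, 0.033, 0.142], 0.62)]
tube_mouth [([0.583, 0.035, 0.143], 0.55)]
mag_base [([0.614, 0.357, 0.009], 0.82)]
plate_centre [([0.62, 0.355, 0.012], 0.74)]
lens_centre [([0.594, 0.394, 0.25], 0.63)]
lens_knob [([0.596, 0.397, 0.247], 0.8)]
buffer_bottle [([0.694, -0.388, 0.079], 0.65)]
rack [([0.44, 0.537, 0.033], 0.57), ([0.594, 0.396, 0.253], 0.18)]
dish [([0.383, 0.214, 0.016], 0.62)]
pipette [([0.479, -0.042, 0.019], 0.63)]
felt_pen_2 [([0.375, 0.361, 0.011], 0.63)]
```

```bash
python3 - <<'E'
import cv2
for c in ("scene","top"):
    im=cv2.imread(f"pics/{c}0.png"); cv2.imwrite(f"pics/{c}0b.png",cv2.resize(im,(800,500),interpolation=cv2.INTER_CUBIC))
E
```

```text
(no output)
```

View pics/scene0b.png

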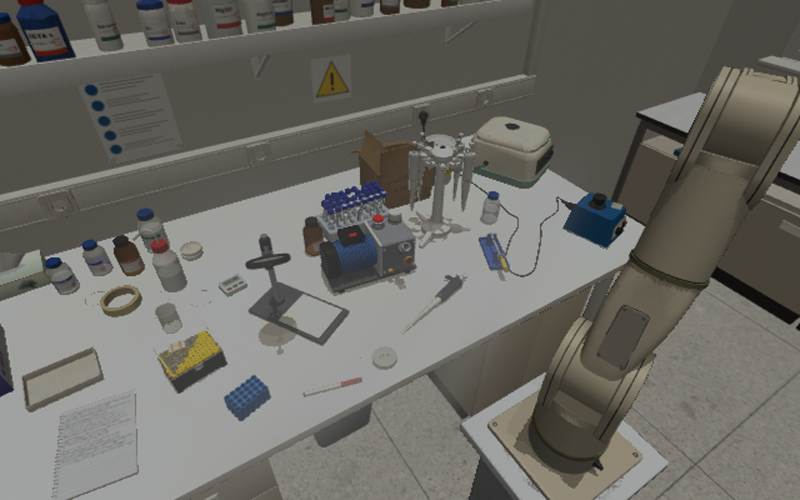

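View pics/top0b.png

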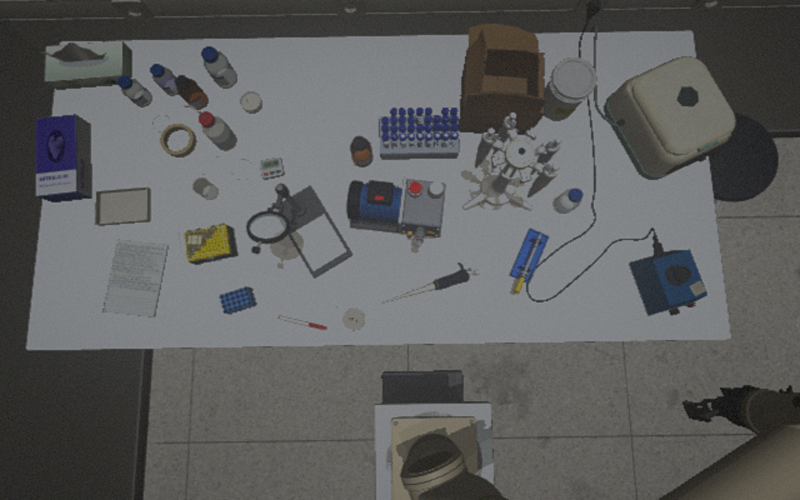

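The pictures show the magnifier swung to the left (lens about (268,228) in the enlarged top view), the pump's tube mouth near (416,245), and the dipstick on its rest near (520,275). I'll take close crops to measure from.

```bash
python3 - <<'E'
import cv2,numpy as np
s=cv2.imread("pics/scene0.png");t=cv2.imread("pics/top0.png")
def c(im,x,y,w,h,z,n): 
    a=cv2.resize(im[y:y+h,x:x+w],None,fx=z,fy=z,interpolation=cv2.INTER_CUBIC)
    a=np.clip(a*1.6,0,255).astype(np.uint8)
    for i in range(0,w,10): cv2.putText(a,str(x+i) if i%20==0 else "",(i*z,8),0,.3,(0,0,255),1); cv2.line(a,(i*z,8),(i*z,12),(0,0,255),1)
    for i in range(0,h,10): cv2.putText(a,str(y+i) if i%20==0 else "",(0,i*z+3),0,.3,(0,0,255),1); cv2.line(a,(18,i*z),(22,i*z),(0,0,255),1)
    return a
A=np.hstack([c(t,190,140,100,85,4,0),c(s,190,182,100,85,4,0)])  # 800x340
B=np.hstack([c(t,400,180,50,60,4,0),c(s,375,180,50,60,4,0),c(t,308,145,50,60,4,0),c(s,300,170,50,60,4,0)]) #800x240
cv2.imwrite("pics/crops.png",np.vstack([A,B]))
E
```

```text
(no output)
```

View pics/crops.png

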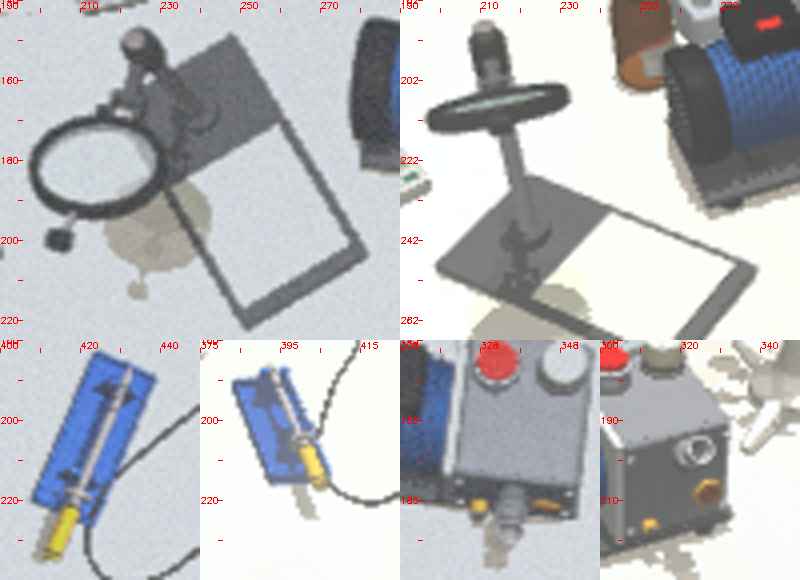

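```bash
cat > h.py <<'E'
from workcell import manip, viewer, finder
import cv2, numpy as np
from scipy.optimize import least_squares
P={c:viewer.camera_params(c) for c in ("scene","top")}
def f(c): return 200/np.tan(np.radians(P[c]["vertical_fov"]/2))
def proj(c,X):
    p=P[c]; q=p["R"]@np.array(X,float)+p["t"]; return np.array([p["cx"],p["cy"]])+f(c)*q[:2]/q[2]
def ray(c,u):
    p=P[c]; d=np.array([(u[0]-p["cx"])/f(c),(u[1]-p["cy"])/f(c),1]); return -p["R"].T@p["t"],p["R"].T@d
def atz(c,u,z): o,d=ray(c,u); return o+d*(z-o[2])/d[2]
def tri(u,v): return least_squares(lambda X:np.r_[proj("top",X)-u,proj("scene",X)-v],[.6,0,.1]).x
def tip2yaw(q):  # tool y-axis direction in world and tool x
    from scipy.spatial.transform import Rotation as R
    return R.from_quat(q).as_matrix()
E
python3 - <<'E'
from h import *
np.set_printoptions(precision=4,suppress=True)
pl=[((260.3,170.5),(-.065+.0,-1)),]
# plate: corners in foot frame: x -110±65, y ±56 (or swapped)
def W(m,x,y,z): c,s=np.cos(m[2]),np.sin(m[2]); return [m[0]+c*x-s*y,m[1]+s*x+c*y,z]
T=[(260.3,170.5,-45,-56),(277.5,201.8,-175,-56),(250.8,218,-175,56),(231.3,187,-45,56)]
S=[(242.5,234.5,-45,-56),(275,247.5,-175,-56),(222.5,257,-45,56)]
def r(m):
    e=[proj("top",W(m,a/1e3,b/1e3,.0135))-(u,v) for u,v,a,b in T]+[proj("scene",W(m,a/1e3,b/1e3,.0135))-(u,v) for u,v,a,b in S]
    return np.ravel(e)
o=least_squares(r,[.7,.4,.5]); m=o.x; print("mag",m,np.round(o.fun,1)); print("plate",W(m,-.11,0,.0135),"knob goal",W(m,-.186,0,.215))
def K(q,L): # swivel,tilt
    rr=.055+L*np.cos(q[1]); 
    return W([m[0],m[1],m[2]+q[0]],-rr,0,.215+L*np.sin(q[1]))
k=least_squares(lambda q:np.r_[proj("top",K(q,.131))-(205,200),proj("top",K(q,.055))-(214,181.3),proj("scene",K(q,.055))-(214.5,208.75)],[-.7,.7])
print("joints",k.x,np.round(k.fun,1),"knob",K(k.x,.131),"lens",K(k.x,.055))
for n,u in dict(col=(419,218.7),end=(412.5,234.5),hs=(417.5,222.5),tip=(432,187.5)).items(): print(n,atz("top",u,.04))
print("mouth",tri((335,190.5),(323.8,197)),atz("top",(335,190.5),.15),atz("scene",(323.8,197),.15))
a=atz("top",(308+55/4,145+128/4),.134);b=atz("top",(308+180/4,145+142/4),.134);print("case front",a,b,np.arctan2(a[0]-b[0],a[1]-b[1]))
c=atz("top",(308+193/4,145+5/4),.134);print("case right",b,c,np.arctan2(c[1]-b[1],c[0]-b[0]))
print(tip2yaw(manip.get_obs()["ee_rot"]))
E
```

```text
mag [0.6949 0.3719 0.5405] [-1.1  0.9  0.1 -0.4 -0.2 -0.2  1.1  0.4  0.4  0.2 -0.7  0.1  0.1 -1. ]
plate [np.float64(0.6005847690749627), np.float64(0.31532467486057036), 0.0135] knob goal [np.float64(0.5354203241921728), np.float64(0.27621463621167824), 0.215]
joints [-0.7732  0.5828] [-0.5  0.1  0.4  0.7  0.2 -0.5] knob [np.float64(0.5349542859636673), np.float64(0.409836599338029), np.float64(0.28709397047733426)] lens [np.float64(0.5966997917451209), np.float64(0.39520378473053286), np.float64(0.2452684608874304)]
col [ 0.4999 -0.2613  0.04  ]
end [ 0.4454 -0.2357  0.04  ]
hs [ 0.4867 -0.2553  0.04  ]
tip [ 0.6096 -0.3133  0.04  ]
mouth [0.5844 0.0318 0.1433] [0.5832 0.0321 0.15  ] [0.5776 0.0362 0.15  ]
case front [0.6323 0.0742 0.134 ] [ 0.6187 -0.0283  0.134 ] 0.13162007189676284
case right [ 0.6187 -0.0283  0.134 ] [ 0.7353 -0.0425  0.134 ] -0.12172935394676315
[[ 0.9536  0.301   0.0001]
 [ 0.301  -0.9536 -0.0001]
 [ 0.      0.0001 -1.    ]]
```

```bash
cat >> h.py <<'E'
def plan(wps, start=None, step=.048, dspin=.14):
    """wps: (grasp x,y,z, angle of tool y[, step]); prints rounded rows in tool axes (tool z down)"""
    if start is None:
        o=manip.get_obs(); M=tip2yaw(o["ee_rot"]); p=np.array(o["position"])-[0,0,.155]; a=np.arctan2(M[1,1],M[0,1])
    else: p,a=np.array(start[:3]),start[3]
    rows=[]
    for w in wps:
        g=np.array(w[:3]); st=w[4] if len(w)>4 else step
        da=(w[3]-a+np.pi)%(2*np.pi)-np.pi if len(w)<6 else w[5]-a
        n=max(1,int(np.ceil(max(np.linalg.norm(g-p)/st,abs(da)/dspin))))
        for i in range(n):
            k=n-i; d=(g-p)/k; s=round(-((w[3]-a+np.pi)%(2*np.pi)-np.pi)/k,2) 
            y=np.array([np.cos(a),np.sin(a),0]); z=np.array([0,0,-1.]); x=np.cross(y,z)
            q=np.round(np.array([x@d,y@d,z@d])*1e3,0 if st>.02 else 1)
            p=p+(x*q[0]+y*q[1]+z*q[2])/1e3; a-=s; rows.append((q.tolist(),s))
    for i in range(0,len(rows),5):
        print("["+",".join('{"dp":[%g,%g,%g],"spin":%g}'%(*q,s) for q,s in rows[i:i+5])+"]")
    print("end",np.round(p,4),round(a,3))
def st():
    o=manip.get_obs(); M=tip2yaw(o["ee_rot"]); p=np.array(o["position"])-[0,0,.155]
    print("t %.2f grasp"%o["clock"],np.round(p,4),"ya %.3f"%np.arctan2(M[1,1],M[0,1]),"tilt",np.round(M[2,:2],3),"F",np.round(o["ft_force"],1),"w %.3f gf %.1f"%(o["grip_width"],o["grasp_force"]),"j",np.round(o["joint_pos"],2))
E
python3 - <<'E'
from h import *
plan([(.50,-.15,.36,0.2),(.535,.410,.36,1.338)])
E
```

```text
[{"dp":[36,-28,-9],"spin":-0.12},{"dp":[39,-23,-9],"spin":-0.12},{"dp":[41,-18,-9],"spin":-0.12},{"dp":[43,-13,-9],"spin":-0.12},{"dp":[45,-8,-9],"spin":-0.12}]
[{"dp":[45,-2,-9],"spin":-0.12},{"dp":[45,3,-9],"spin":-0.12},{"dp":[45,8,-9],"spin":-0.13},{"dp":[43,14,-10],"spin":-0.12},{"dp":[41,19,-9],"spin":-0.13}]
[{"dp":[39,25,-10],"spin":-0.12},{"dp":[35,29,-9],"spin":-0.13},{"dp":[45,12,-0],"spin":-0.09},{"dp":[44,16,-0],"spin":-0.09},{"dp":[42,20,-0],"spin":-0.1}]
[{"dp":[40,24,-0],"spin":-0.09},{"dp":[38,28,-0],"spin":-0.1},{"dp":[35,32,-0],"spin":-0.09},{"dp":[32,34,-0],"spin":-0.1},{"dp":[28,37,-0],"spin":-0.09}]
[{"dp":[24,40,-0],"spin":-0.1},{"dp":[20,42,-0],"spin":-0.09},{"dp":[16,44,-0],"spin":-0.1},{"dp":[12,45,-0],"spin":-0.09}]
end [0.5354 0.4096 0.3597] 1.335
```

Emit:
arm_command --plan '[{"dp": [36, -28, -9], "spin": -0.12}, {"dp": [39, -23, -9], "spin": -0.12}, {"dp": [41, -18, -9], "spin": -0.12}, {"dp": [43, -13, -9], "spin": -0.12}, {"dp": [45, -8, -9], "spin": -0.12}]'

```text
clock: 2.2
position: [0.3184, -0.4088, 0.4503]
ee_rot: [0.898, 0.44, -0.0, 0.0]
ft_force: [0.7, -0.3, 0.4]
grip_width: 1.002
grasp_force: 0.0
```

Emit:
arm_command --plan '[{"dp": [45, -2, -9], "spin": -0.12}, {"dp": [45, 3, -9], "spin": -0.12}, {"dp": [45, 8, -9], "spin": -0.13}, {"dp": [43, 14, -10], "spin": -0.12}, {"dp": [41, 19, -9], "spin": -0.13}]'

```text
clock: 2.7
position: [0.448, -0.2233, 0.4965]
ee_rot: [0.721, 0.693, -0.0, 0.001]
ft_force: [0.7, -0.9, -0.3]
grip_width: 1.003
grasp_force: 0.0
```

Emit:
arm_command --plan '[{"dp": [39, 25, -10], "spin": -0.12}, {"dp": [35, 29, -9], "spin": -0.13}, {"dp": [45, 12, 0], "spin": -0.09}, {"dp": [44, 16, 0], "spin": -0.09}, {"dp": [42, 20, 0], "spin": -0.1}]'

```text
clock: 3.2
position: [0.5081, -0.0085, 0.5149]
ee_rot: [0.515, 0.857, 0.0, 0.0]
ft_force: [0.4, -0.4, 0.0]
grip_width: 1.002
grasp_force: 0.0
```

Emit:
arm_command --plan '[{"dp": [40, 24, 0], "spin": -0.09}, {"dp": [38, 28, 0], "spin": -0.1}, {"dp": [35, 32, 0], "spin": -0.09}, {"dp": [32, 34, 0], "spin": -0.1}, {"dp": [28, 37, 0], "spin": -0.09}]'

```text
clock: 3.7
position: [0.5216, 0.2252, 0.515]
ee_rot: [0.302, 0.953, 0.0, 0.0]
ft_force: [0.6, 0.2, -0.1]
grip_width: 1.001
grasp_force: 0.0
```

Emit:
arm_command --plan '[{"dp": [24, 40, 0], "spin": -0.1}, {"dp": [20, 42, 0], "spin": -0.09}, {"dp": [16, 44, 0], "spin": -0.1}, {"dp": [12, 45, 0], "spin": -0.09}]'

```text
clock: 4.1
position: [0.5357, 0.4111, 0.5144]
ee_rot: [0.116, 0.993, -0.0, 0.0]
ft_force: [0.9, -0.9, 0.9]
grip_width: 0.997
grasp_force: 0.0
```

Emit:
arm_command --plan '[{"dp": [0, 0, 25]}, {"dp": [0, 0, 25]}, {"dp": [0, 0, 14]}, {"dp": [0, 0, 8]}, {"dp": [0, 0, 0]}]' --grip 0.1 --newtons 30

```text
invalid input at $.plan[0]: expected keys dp, spin
```

```bash
python3 - <<'E'
from h import *
st(); A=[]
for c,(u,v) in {"scene":proj("scene",[.535,.41,.287]),"top":proj("top",[.535,.41,.287])}.items():
    im=viewer.camera(c); print(c,u,v); x,y=int(u)-40,int(v)-50
    a=np.clip(cv2.resize(im[y:y+100,x:x+80],None,fx=5,fy=5,interpolation=cv2.INTER_CUBIC)*1.8,0,255).astype(np.uint8); A.append(a); print(x,y)
cv2.imwrite("pics/knob.png",np.hstack(A))
E
```

```text
t 4.10 grasp [0.5357 0.4111 0.3594] ya 1.338 tilt [-0. -0.] F [ 0.9 -0.9  0.9] w 0.997 gf 0.0 j [-0.17  0.58 -0.95  1.07  0.46  1.69  0.36]
scene 214.76144753822376 211.39702455707533
174 161
top 204.43167512413163 200.06110439232995
164 150
```

View pics/knob.png

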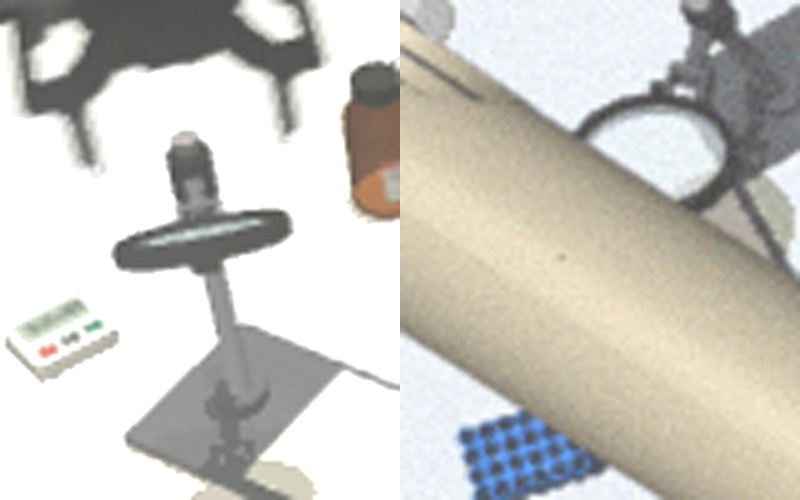

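The move was refused because every row needs a spin, so the hand is still above. In the scene crop the fingers straddle the lens symmetrically, with the knob about mid-lens at full-image pixel (214,210). I'll descend.

Emit:
arm_command --plan '[{"dp": [0, 0, 25], "spin": 0}, {"dp": [0, 0, 25], "spin": 0}, {"dp": [0, 0, 14], "spin": 0}, {"dp": [0, 0, 8], "spin": 0}, {"dp": [0, 0, 0], "spin": 0}]' --grip 0.1 --newtons 30

```text
clock: 4.7
position: [0.5356, 0.4091, 0.4422]
ee_rot: [0.118, 0.993, -0.0, -0.0]
ft_force: [-0.2, 0.1, 0.2]
grip_width: 0.451
grasp_force: 0.0
```

Emit:
arm_command --plan '[{"dp": [0, 0, 0], "spin": 0}, {"dp": [0, 0, 0], "spin": 0}, {"dp": [0, 0, 0], "spin": 0}, {"dp": [0, 0, 0], "spin": 0}, {"dp": [0, 0, 0], "spin": 0}]' --grip 1 --newtons 30

```text
clock: 5.2
position: [0.5351, 0.4099, 0.4433]
ee_rot: [0.117, 0.993, 0.0, 0.0]
ft_force: [-0.5, 0.4, 3.6]
grip_width: 0.179
grasp_force: 31.9
```

```bash
python3 - <<'E'
from h import *
st(); A=[]
for c,(u,v) in {"scene":proj("scene",[.535,.41,.287]),"top":proj("top",[.535,.41,.287])}.items():
    im=viewer.camera(c); x,y=int(u)-40,int(v)-50
    a=np.clip(cv2.resize(im[y:y+100,x:x+80],None,fx=5,fy=5,interpolation=cv2.INTER_CUBIC)*1.8,0,255).astype(np.uint8); A.append(a)
cv2.imwrite("pics/knob2.png",np.hstack(A))
E
```

```text
t 5.20 grasp [0.5351 0.4099 0.2883] ya 1.335 tilt [-0.     0.001] F [-0.5  0.4  3.6] w 0.179 gf 31.9 j [-0.13  0.59 -0.95  1.21  0.47  1.56  0.34]
```

```bash
python3 - <<'E'
from h import *
m=[.6949,.3719,.5405]
w=[]
for s in np.linspace(0,1,11)[1:]:
    q=np.array([-.7732,.5828])*(1-s); a=m[2]+q[0]; r=.055+.131*np.cos(q[1])
    w.append((m[0]-r*np.cos(a),m[1]-r*np.sin(a),.215+.131*np.sin(q[1]),a+np.pi/2,.019))
plan(w,start=(.535,.4099,.2878,1.337),dspin=.15)
E
```

```text
[{"dp":[3.5,-13.1,7.2],"spin":-0.08},{"dp":[3.2,-13.3,6.7],"spin":-0.08},{"dp":[2.7,-13.5,6.9],"spin":-0.07},{"dp":[2.3,-13.8,7.1],"spin":-0.08},{"dp":[1.8,-13.9,7.3],"spin":-0.08}]
[{"dp":[1.5,-14.1,7.3],"spin":-0.08},{"dp":[1.1,-14.2,7.5],"spin":-0.07},{"dp":[0.5,-14.3,7.6],"spin":-0.08},{"dp":[0.1,-14.4,7.6],"spin":-0.08},{"dp":[-0.3,-14.3,7.6],"spin":-0.07}]
end [0.5354 0.2762 0.215 ] 2.107
```

Emit:
arm_command --plan '[{"dp": [3.5, -13.1, 7], "spin": -0.08}, {"dp": [3.2, -13.3, 7], "spin": -0.08}, {"dp": [2.7, -13.5, 7], "spin": -0.07}, {"dp": [2.3, -13.8, 7], "spin": -0.08}, {"dp": [1.8, -13.9, 7.3], "spin": -0.08}]'

```text
clock: 5.8
position: [0.5168, 0.3437, 0.4077]
ee_rot: [-0.079, 0.997, 0.0, 0.001]
ft_force: [2.6, 2.5, 3.4]
grip_width: 0.177
grasp_force: 32.4
```

Emit:
arm_command --plan '[{"dp": [1.5, -14.1, 7.3], "spin": -0.08}, {"dp": [1.1, -14.2, 7.5], "spin": -0.07}, {"dp": [0.5, -14.3, 7.6], "spin": -0.08}, {"dp": [0.1, -14.4, 7.6], "spin": -0.08}, {"dp": [-0.3, -14.3, 7.6], "spin": -0.07}]'

```text
clock: 6.3
position: [0.5357, 0.2756, 0.37]
ee_rot: [-0.266, 0.964, 0.0, 0.001]
ft_force: [1.9, 2.6, 4.0]
grip_width: 0.179
grasp_force: 33.1
```

Emit:
arm_command --plan '[{"dp": [0, 0, 0], "spin": 0}, {"dp": [0, 0, 0], "spin": 0}, {"dp": [0, 0, 0], "spin": 0}]'

```text
clock: 6.6
position: [0.5354, 0.2763, 0.3699]
ee_rot: [-0.263, 0.965, -0.0, 0.0]
ft_force: [3.9, -0.1, -3.0]
grip_width: 0.177
grasp_force: 32.5
```

```bash
python3 - <<'E'
from h import *
st(); A=[]
for c,(u,v) in {"scene":proj("scene",[.58,.3,.215]),"top":proj("top",[.58,.30,.215])}.items():
    im=viewer.camera(c); x,y=int(u)-40,int(v)-50; print(c,x,y)
    a=np.clip(cv2.resize(im[y:y+100,x:x+80],None,fx=5,fy=5,interpolation=cv2.INTER_CUBIC)*1.8,0,255).astype(np.uint8); A.append(a)
cv2.imwrite("pics/knob3.png",np.hstack(A))
E
```

```text
t 6.60 grasp [0.5354 0.2763 0.2149] ya 2.104 tilt [-0. -0.] F [ 3.9 -0.1 -3. ] w 0.177 gf 32.5 j [ 0.27  0.54 -1.13  1.53  0.5   1.38  1.21]
scene 209 158
top 208 138
```

View pics/knob3.png

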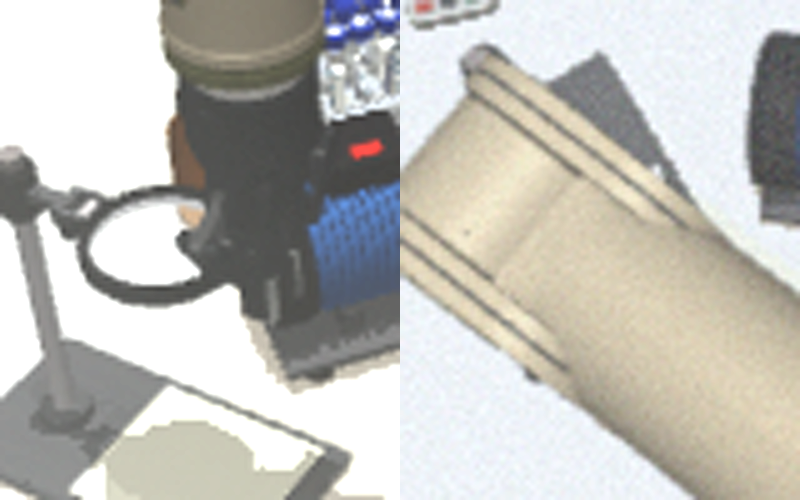

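The knob is pinched and the lens now sits over the plate (the scene crop shows its ring and shadow on the plate). I'll release and rise.

Emit:
arm_command --plan '[{"dp": [0, 0, 0], "spin": 0}, {"dp": [0, 0, 0], "spin": 0}, {"dp": [0, 0, 0], "spin": 0}, {"dp": [0, 0, 0], "spin": 0}, {"dp": [0, 0, -10], "spin": 0}]' --grip 0

```text
clock: 7.2
position: [0.5352, 0.2756, 0.379]
ee_rot: [-0.264, 0.965, -0.0, -0.001]
ft_force: [0.1, -0.1, 0.7]
grip_width: 0.498
grasp_force: 0.0
```

Emit:
arm_command --plan '[{"dp": [0, 0, -40], "spin": 0}, {"dp": [0, 0, -45], "spin": 0}, {"dp": [10, 20, -40], "spin": 0}, {"dp": [10, 45, 0], "spin": 0}, {"dp": [10, 45, 0], "spin": 0}]' --grip -0.2

```text
clock: 7.7
position: [0.4528, 0.3559, 0.5068]
ee_rot: [-0.263, 0.965, 0.001, 0.001]
ft_force: [0.4, 0.2, -0.4]
grip_width: 0.601
grasp_force: 0.0
```

```bash
python3 - <<'E'
from h import *
st(); A=[]
for c,(u,v) in {"scene":proj("scene",[.58,.3,.215]),"top":proj("top",[.58,.30,.215])}.items():
    im=viewer.camera(c); x,y=int(u)-40,int(v)-50; print(c,x,y)
    a=np.clip(cv2.resize(im[y:y+100,x:x+80],None,fx=5,fy=5,interpolation=cv2.INTER_CUBIC)*1.8,0,255).astype(np.uint8); A.append(a)
    print(finder.find_in(c,"lens_knob")[:2],finder.find_in(c,"lens_centre")[:2])
    print("model knob",proj(c,[.5354,.2763,.215]),"lens",proj(c,[.6006,.3153,.215]))
cv2.imwrite("pics/knob4.png",np.hstack(A))
g=np.array([.5,-.2612])-.038*np.array([.904,-.428]); print("grip",g)
plan([(.50,.0,.33,1.6),(g[0],g[1],.16,1.13)])
E
```

```text
t 7.70 grasp [0.4528 0.3559 0.3518] ya 2.103 tilt [-0.003  0.   ] F [ 0.4  0.2 -0.4] w 0.601 gf 0.0 j [ 0.15  0.41 -1.21  1.38  0.39  1.6   1.09]
scene 209 158
[{'position': [0.5797, 0.3033, 0.2128], 'score': 0.95}] [{'position': [0.583, 0.3029, 0.2126], 'score': 0.98}]
model knob [262.88918984 214.21637112] lens [241.65906911 206.15633636]
top 208 138
[{'position': [0.6011, 0.3104, 0.2117], 'score': 0.57}] [{'position': [0.5999, 0.3133, 0.2171], 'score': 0.93}, {'position': [0.4795, -0.0402, 0.0212], 'score': 0.18}]
model knob [255.67439464 203.16310246] lens [243.23014613 182.40867915]
grip [ 0.465648 -0.244936]
[{"dp":[18,-41,2],"spin":0.06},{"dp":[15,-42,3],"spin":0.06},{"dp":[13,-43,2],"spin":0.06},{"dp":[10,-44,3],"spin":0.06},{"dp":[7,-44,2],"spin":0.07}]
[{"dp":[4,-44,3],"spin":0.06},{"dp":[2,-45,2],"spin":0.07},{"dp":[-2,-44,3],"spin":0.06},{"dp":[6,-35,24],"spin":0.07},{"dp":[4,-35,24],"spin":0.07}]
[{"dp":[1,-35,24],"spin":0.07},{"dp":[-1,-35,24],"spin":0.07},{"dp":[-4,-35,25],"spin":0.06},{"dp":[-6,-35,24],"spin":0.07},{"dp":[-9,-35,25],"spin":0.06}]
end [ 0.4658 -0.245   0.16  ] 1.134
```

View pics/knob4.png

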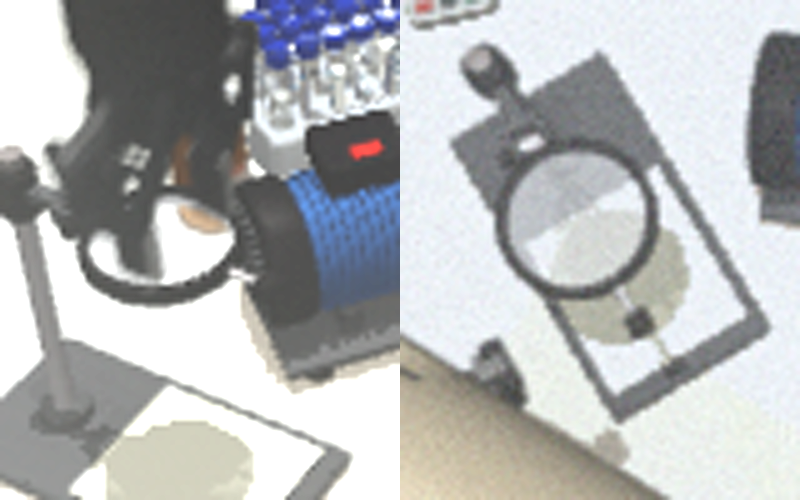

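The lens is in line and level: in the top crop the knob is at image (255.6,202.4) and the lens at (243.6,181.6), within 1 px of the zero-joint model. On to the dipstick.

Emit:
arm_command --plan '[{"dp": [18, -41, 2], "spin": 0.06}, {"dp": [15, -42, 3], "spin": 0.06}, {"dp": [13, -43, 2], "spin": 0.06}, {"dp": [10, -44, 3], "spin": 0.06}, {"dp": [7, -44, 2], "spin": 0.07}]'

```text
clock: 8.5
position: [0.4827, 0.1298, 0.4927]
ee_rot: [-0.109, 0.994, -0.0, 0.0]
ft_force: [1.4, 0.4, 0.5]
grip_width: 0.597
grasp_force: 0.0
```

Emit:
arm_command --plan '[{"dp": [4, -44, 3], "spin": 0.06}, {"dp": [2, -45, 2], "spin": 0.07}, {"dp": [-2, -44, 3], "spin": 0.06}, {"dp": [6, -35, 24], "spin": 0.07}, {"dp": [4, -35, 24], "spin": 0.07}]'

```text
clock: 9.0
position: [0.4894, -0.0723, 0.4366]
ee_rot: [0.056, 0.998, 0.0, 0.001]
ft_force: [1.2, -0.1, -0.2]
grip_width: 0.6
grasp_force: 0.0
```

Emit:
arm_command --plan '[{"dp": [1, -35, 24], "spin": 0.07}, {"dp": [-1, -35, 24], "spin": 0.07}, {"dp": [-4, -35, 25], "spin": 0.06}, {"dp": [-6, -35, 24], "spin": 0.07}, {"dp": [-9, -35, 25], "spin": 0.06}]'

```text
clock: 9.5
position: [0.465, -0.2471, 0.314]
ee_rot: [0.219, 0.976, -0.0, 0.0]
ft_force: [0.3, -0.3, 0.2]
grip_width: 0.604
grasp_force: 0.0
```

```bash
python3 - <<'E'
from h import *
st(); A=[]
for c,(u,v) in {"scene":proj("scene",[.5,-.26,.08]),"top":proj("top",[.5,-.26,.08])}.items():
    im=viewer.camera(c); x,y=int(u)-40,int(v)-40; print(c,x,y)
    a=np.clip(cv2.resize(im[y:y+80,x:x+80],None,fx=5,fy=5,interpolation=cv2.INTER_CUBIC)*1.8,0,255).astype(np.uint8); A.append(a)
    for t in ("dipstick_grip","tube_mouth"): print(t,[(np.round(a["position"],3),round(a["score"],2)) for a in finder.find_in(c,t)[:2]])
    print("collar model",proj(c,[.5,-.2612,.04]),"grip",proj(c,[.4656,-.2449,.04]))
cv2.imwrite("pics/dip.png",np.hstack(A))
E
```

```text
t 9.50 grasp [ 0.465  -0.2471  0.159 ] ya 1.130 tilt [-0. -0.] F [ 0.3 -0.3  0.2] w 0.604 gf 0.0 j [ 1.15  0.3  -0.86  1.8   0.25  1.16  1.34]
scene 362 157
dipstick_grip [(array([ 0.497, -0.255,  0.048]), 0.49), (array([ 0.564, -0.284, -0.   ]), 0.41)]
tube_mouth [(array([0.578, 0.029, 0.147]), 0.45), (array([0.381, 0.212, 0.014]), 0.39)]
collar model [400.63333313 205.26820155] grip [403.53241342 211.95172778]
top 381 177
dipstick_grip [(array([0.606, 0.32 , 0.013]), 0.47), (array([ 0.694, -0.388,  0.081]), 0.38)]
tube_mouth [(array([0.583, 0.034, 0.145]), 0.62)]
collar model [418.9710289  218.66232762] grip [414.8288495  228.61547206]
```

View pics/dip.png

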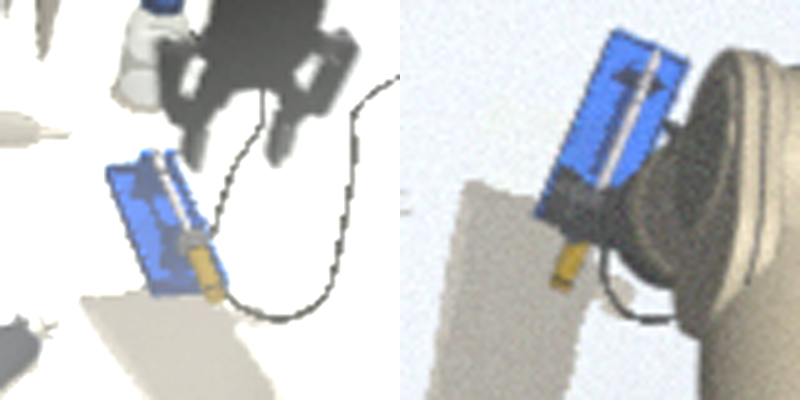

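The fitted dipstick matches in both crops: collar at (400.6,205) in the scene image, handle between the fingers. I'll descend, grip and lift.

Emit:
arm_command --plan '[{"dp": [0, 1, 45], "spin": 0}, {"dp": [0, 0, 40], "spin": 0}, {"dp": [0, 0, 22], "spin": 0}, {"dp": [0, 0, 13], "spin": 0}, {"dp": [0, 0, 0], "spin": 0}]'

```text
clock: 10.3
position: [0.4663, -0.2427, 0.1944]
ee_rot: [0.216, 0.976, 0.0, -0.0]
ft_force: [-0.5, 0.5, 0.8]
grip_width: 0.597
grasp_force: 0.0
```

Emit:
arm_command --plan '[{"dp": [0, 0, 0], "spin": 0}, {"dp": [0, 0, 0], "spin": 0}, {"dp": [0, 0, 0], "spin": 0}, {"dp": [0, 0, 0], "spin": 0}, {"dp": [0, 0, 0], "spin": 0}]' --grip 1 --newtons 30

```text
clock: 10.8
position: [0.4667, -0.2436, 0.1955]
ee_rot: [0.216, 0.976, -0.0, 0.001]
ft_force: [0.9, -0.0, 2.6]
grip_width: 0.179
grasp_force: 29.4
```

Emit:
arm_command --plan '[{"dp": [0, 0, -10], "spin": 0}, {"dp": [0, 0, -25], "spin": 0}, {"dp": [0, 0, -40], "spin": 0}, {"dp": [0, 0, -45], "spin": 0}, {"dp": [0, 0, -40], "spin": 0}]'

```text
clock: 11.3
position: [0.466, -0.2429, 0.3572]
ee_rot: [0.216, 0.976, 0.0, -0.0]
ft_force: [0.5, 0.2, -0.2]
grip_width: 0.174
grasp_force: 29.3
```

```bash
python3 - <<'E'
from h import *
st()
d=np.array([np.cos(-.125),np.sin(-.125),0]); n=np.array([0,0,1.])
m=np.array([.581,.032,.1485])
tip=m-.06*d
g=tip-.158*d; print(g)
plan([(.42,-.10,.22,1.3),(*g,1.446)])
E
```

```text
t 11.30 grasp [ 0.466  -0.2429  0.2022] ya 1.136 tilt [ 0. -0.] F [ 0.5  0.2 -0.2] w 0.174 gf 29.3 j [ 1.18  0.25 -0.89  1.75  0.21  1.24  1.37]
[0.36470091 0.05917909 0.1485    ]
[{"dp":[25,28,-4],"spin":-0.04},{"dp":[25,28,-5],"spin":-0.04},{"dp":[23,30,-4],"spin":-0.04},{"dp":[22,30,-5],"spin":-0.04},{"dp":[24,35,18],"spin":-0.04}]
[{"dp":[23,35,18],"spin":-0.04},{"dp":[21,36,18],"spin":-0.04},{"dp":[20,38,18],"spin":-0.03}]
end [0.3647 0.0596 0.1482] 1.446
```

```bash
python3 - <<'E'
from h import *
d=np.array([np.cos(-.125),np.sin(-.125),0])
m=np.array([.581,.032,.1485])
g=m-.188*d; print(g)
plan([(.41,-.10,.22,1.3),(*g,1.446)])
E
```

```text
[0.39446684 0.05543885 0.1485    ]
[{"dp":[28,26,-4],"spin":-0.04},{"dp":[27,28,-5],"spin":-0.04},{"dp":[25,29,-4],"spin":-0.04},{"dp":[24,29,-5],"spin":-0.04},{"dp":[14,36,18],"spin":-0.04}]
[{"dp":[13,37,18],"spin":-0.04},{"dp":[12,38,18],"spin":-0.04},{"dp":[10,38,18],"spin":-0.03}]
end [0.3941 0.0558 0.1482] 1.446
```

Emit:
arm_command --plan '[{"dp": [28, 26, -4], "spin": -0.04}, {"dp": [27, 28, -5], "spin": -0.04}, {"dp": [25, 29, -4], "spin": -0.04}, {"dp": [24, 29, -5], "spin": -0.04}, {"dp": [14, 36, 18], "spin": -0.04}]'

```text
clock: 11.8
position: [0.4065, -0.061, 0.3565]
ee_rot: [0.117, 0.993, -0.002, 0.001]
ft_force: [1.2, 0.4, -0.4]
grip_width: 0.174
grasp_force: 29.4
```

Emit:
arm_command --plan '[{"dp": [13, 37, 18], "spin": -0.04}, {"dp": [12, 38, 18], "spin": -0.04}, {"dp": [10, 38, 18], "spin": -0.03}, {"dp": [0, 0, 0], "spin": 0}]'

```text
clock: 12.2
position: [0.3929, 0.0599, 0.2995]
ee_rot: [0.059, 0.998, -0.0, -0.001]
ft_force: [-0.7, -1.2, -0.3]
grip_width: 0.175
grasp_force: 29.5
```

```bash
python3 - <<'E'
from h import *
st(); A=[]
for c,(u,v) in {"scene":proj("scene",[.54,.035,.15]),"top":proj("top",[.54,.035,.15])}.items():
    im=viewer.camera(c); x,y=int(u)-30,int(v)-40; print(c,x,y)
    a=np.clip(cv2.resize(im[y:y+75,x:x+66],None,fx=6,fy=6,interpolation=cv2.INTER_CUBIC)*1.6,0,255).astype(np.uint8); A.append(a)
    print("mouth model",proj(c,[.581,.032,.1485]),"tip",proj(c,[.5508,.0361,.148]),"collar",proj(c,[.4318,.0511,.148]))
cv2.imwrite("pics/pre.png",np.hstack(A))
E
```

```text
t 12.20 grasp [0.3929 0.0599 0.1445] ya 1.453 tilt [ 0.003 -0.   ] F [-0.7 -1.2 -0.3] w 0.175 gf 29.5 j [ 1.06 -0.07 -1.25  2.1  -0.08  1.07  1.3 ]
scene 300 163
mouth model [324.29818576 196.38742559] tip [328.12023105 201.8240191 ] collar [344.86878065 224.56882813]
top 304 163
mouth model [335.02926068 191.25202541] tip [333.95557631 200.51408418] collar [330.02347524 237.61282761]
```

View pics/pre.png

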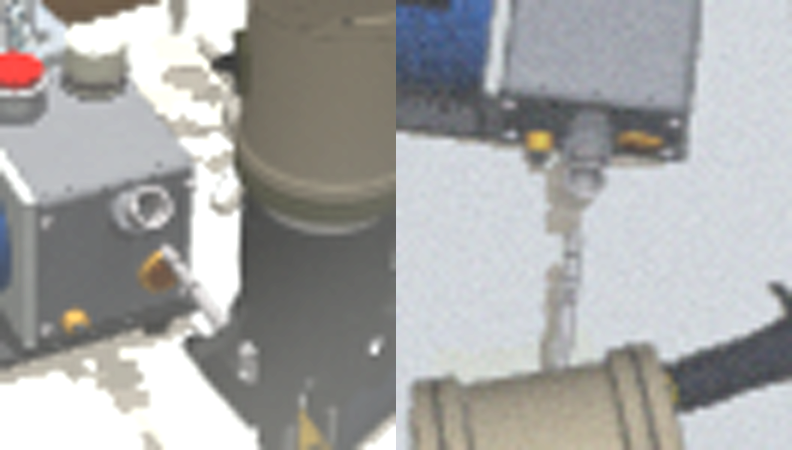

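```bash
python3 - <<'E'
from h import *
st()
print("tip",tri((334,201.7),(328,205)),"mouth",tri((335.3,192.3),(325,197.2)))
E
```

```text
t 12.30 grasp [0.3942 0.056  0.1458] ya 1.447 tilt [ 0.001 -0.001] F [-0.9 -0.5 -1.5] w 0.172 gf 29.5 j [ 1.06 -0.07 -1.25  2.1  -0.08  1.07  1.3 ]
tip [0.54948874 0.03612661 0.13488722] mouth [0.57785986 0.03113495 0.14678862]
```

Emit:
arm_command --plan '[{"dp": [0, 0, 0], "spin": 0}]'

```text
clock: 12.4
position: [0.3947, 0.0546, 0.3012]
ee_rot: [0.063, 0.998, -0.0, 0.0]
ft_force: [0.2, 0.7, -0.7]
grip_width: 0.173
grasp_force: 29.5
```

Emit:
arm_command --plan '[{"dp": [0, 0, -14], "spin": 0}, {"dp": [-12, 0, 0], "spin": 0}, {"dp": [-12, 0, 0], "spin": 0}, {"dp": [-8, 0, 0], "spin": 0}, {"dp": [0, 0, 0], "spin": 0}]'

```text
clock: 12.9
position: [0.4272, 0.0499, 0.3151]
ee_rot: [0.064, 0.998, 0.001, 0.0]
ft_force: [-0.1, -0.3, -0.7]
grip_width: 0.173
grasp_force: 29.7
```

```bash
python3 - <<'E'
from h import *
st(); A=[]
for c,(u,v) in {"scene":proj("scene",[.57,.035,.15]),"top":proj("top",[.57,.035,.15])}.items():
    im=viewer.camera(c); x,y=int(u)-25,int(v)-25; print(c,x,y)
    a=np.clip(cv2.resize(im[y:y+50,x:x+50],None,fx=8,fy=8,interpolation=cv2.INTER_CUBIC)*1.6,0,255).astype(np.uint8); A.append(a)
cv2.imwrite("pics/entry.png",np.hstack(A))
E
```

```text
t 12.90 grasp [0.4272 0.0499 0.1601] ya 1.442 tilt [-0.     0.002] F [-0.1 -0.3 -0.7] w 0.173 gf 29.7 j [ 1.06  0.08 -1.29  2.01  0.08  1.11  1.18]
scene 300 173
top 309 169
```

View pics/entry.png

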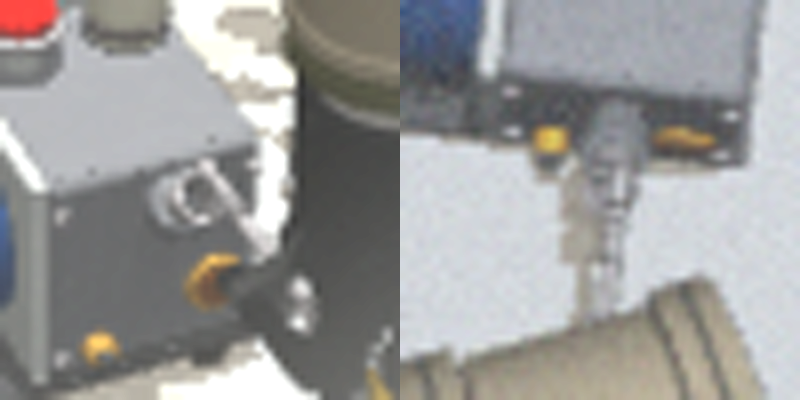

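```bash
python3 - <<'E'
from h import *
print("pred tip",proj("scene",[.5836,.0302,.149]),proj("top",[.5836,.0302,.149]))
J=[proj("scene",np.array([.58,.032,.148])+e)-proj("scene",[.58,.032,.148]) for e in np.eye(3)*.01]; print(J)
J=[proj("top",np.array([.58,.032,.148])+e)-proj("top",[.58,.032,.148]) for e in np.eye(3)*.01]; print(J)
im=cv2.imread("pics/entry.png") 
t=np.linspace(-3,3,3)
s=cv2.imread("pics/pre.png")
# rod ray: collar & tip model for sag angles
for a in (0,4,8):
    g=np.array([.4272,.0499,.160]); d=np.array([.992*np.cos(np.radians(a)),-.125*np.cos(np.radians(a)),-np.sin(np.radians(a))])
    print(a,[np.round(proj(c,g+d*L),1) for c in("scene","top") for L in (.158,.11)])
E
```

```text
pred tip [324.33751281 195.68643947] [335.5733987  190.42292035]
[array([-1.57617963, -1.59707856]), array([-2.49199445,  0.95519657]), array([ 0.07980396, -2.29281991])]
[array([-0.0673047 , -3.03480062]), array([-3.09392178,  0.05211731]), array([ 0.09186101, -0.59154049])]
0 [array([324.4, 193.1]), array([330.6, 201.5]), array([335.7, 189.7]), array([334.1, 204.4])]
4 [array([324.3, 195.7]), array([330.6, 203.3]), array([335.6, 190.4]), array([334.1, 204.8])]
8 [array([324.4, 198.4]), array([330.6, 205.2]), array([335.4, 191.4]), array([334. , 205.4])]
```

```bash
python3 - <<'E'
from h import *
st()
for c,R in (("scene",(320,338,185,212)),("top",(328,343,180,212))):
    im=viewer.camera(c).astype(int); b=cv2.imread(f"pics/{c}0.png").astype(int)
    D=np.abs(im-b).sum(2); x0,x1,y0,y1=R
    print(c,"cols",x0,"rows",y0)
    for y in range(y0,y1): print(y," ".join("%3d"%v for v in D[y,x0:x1]))
E
```

```text
t 13.00 grasp [0.4263 0.0508 0.1599] ya 1.444 tilt [0.    0.001] F [0.1 0.6 0.3] w 0.172 gf 29.7 j [ 1.06  0.08 -1.29  2.01  0.08  1.11  1.18]
scene cols 320 rows 185
185  15  15  15  15  15  14  17  13  13  13  14  18  15  14  16  12  76 206
186  17  16  15  18  15  15  15  15  16  16  21  20  22  21  20  11  90 337
187  15  16  16  15  15  16  13  13  16  15  19  21  24  23  21   9  94 342
188  16  15  16  15  19  15  16  14  15  16  13  17  21  20  22   4 174 218
189  15  15  17  15  15  16  17  15  15  14  13  13  15  15  21   2 134 223
190  18  16  15  17  18  16   8  15  12  13  12  13  17  21  15   1 132 236
191  13  18  14  12  14  14  13  11  11   8   7   1  15  20  22   1 155 292
192  15  14  15  10  16  43   8   4   3   1   0   4  16  19  21   3 268 263
193  10   7   7   8  61 187  71   1   3   3   3  16  18  22  20   9 228 351
194   6   7   8   6  56  39  77  15   2   0   0   3  14  20  22   3 252 345
195  13  12  17   8   8  53  79  54   4   2   0   7  18  22  21  14 271 338
196  13  14  17   4   9  28  60 133  13   4   0   4  18  20  22  13 181 295
197  12  14  19   7  
[... 2488 characters left out ...]
  12   4   1  27  24  22  62  90  94  23   6  13   5  10   8
202   6   5  25  75  28  34 118 105  84  10   3   3   8   4  16
203  10   4  29  86 113  68  86  44  42   1   3  13   9   2  12
204   3  22  65 105 121  68  76  80  48   2   7  11   9  38 131
205   6   2  25  97 108  48  63  73  60  18  11  68 115 156 191
206   5   6  18  93 116  92  44  69  19  10  38 144 182 161 173
207   6   4  22  96 117 101  38  78  18  13  81 188 200 148 157
208  16  10  91 102  39  89  41 140 125 161 161 185 207 150 119
209  17  28  93 145 122 173 163 183 168 171 163 170 207 200 126
210 103 118 174 170 165 170 162 148 166 156 151 142 177 201 117
211 168 166 156 164 155 155 141 148 148 124 132 125 156 187 150
```

The frame difference shows the rod is level, with its tip at scene (325,193), about 11 mm above the mouth. I'll lower it into the flare, then start the arc.

Emit:
arm_command --plan '[{"dp": [0, 1, 6], "spin": 0}, {"dp": [-1, 0, 6], "spin": 0}, {"dp": [-2, 0, 0], "spin": 0}, {"dp": [0, 0, 0], "spin": 0}]' --newtons 25

```text
clock: 13.5
position: [0.4294, 0.052, 0.3025]
ee_rot: [0.063, 0.998, 0.0, -0.0]
ft_force: [-1.1, -0.6, 0.6]
grip_width: 0.172
grasp_force: 29.8
```

Emit:
arm_command --plan '[{"dp": [-1, 0, -10], "spin": 0}, {"dp": [-2, 0, -13], "spin": 0}, {"dp": [-3.5, 0, -13], "spin": 0}, {"dp": [0, 0, 0], "spin": 0}]'

```text
clock: 13.9
position: [0.437, 0.0512, 0.3411]
ee_rot: [0.063, 0.998, -0.0, 0.002]
ft_force: [0.9, -1.3, -1.0]
grip_width: 0.171
grasp_force: 29.5
```

```bash
cat >> h.py <<'E'
def rodfit(g,yaw,offs=0):
    """angle (deg, tip down) of the rod that best explains the frame difference, per camera"""
    for c in ("scene","top"):
        im=viewer.camera(c).astype(float); b=cv2.imread(f"pics/{c}0.png").astype(float)
        D=cv2.GaussianBlur(np.abs(im-b).sum(2),(0,0),.8); best=[]
        for a in range(-12,61,2):
            r=np.radians(a); d=np.array([np.cos(yaw)*np.cos(r),np.sin(yaw)*np.cos(r),-np.sin(r)])
            uv=np.array([proj(c,g+d*L) for L in np.linspace(.06,.15,40)],np.float32)
            best.append((cv2.remap(im.mean(2).astype(np.float32),uv[None,:,0],uv[None,:,1],cv2.INTER_LINEAR).mean(),cv2.remap(D.astype(np.float32),uv[None,:,0],uv[None,:,1],cv2.INTER_LINEAR).mean(),a))
        print(c," ".join("%d:%d/%d"%(a,s,q) for q,s,a in best))
E
python3 - <<'E'
from h import *
st(); o=manip.get_obs(); rodfit(np.array(o["position"])-[0,0,.155],-.125)
E
```

```text
t 13.90 grasp [0.437  0.0512 0.1861] ya 1.444 tilt [-0.004 -0.   ] F [ 0.9 -1.3 -1. ] w 0.171 gf 29.5 j [ 1.07  0.06 -1.29  1.96  0.07  1.16  1.2 ]
scene -12:93/99 -10:97/101 -8:106/104 -6:117/110 -4:124/107 -2:122/95 0:113/85 2:103/81 4:97/79 6:96/81 8:100/82 10:110/76 12:124/67 14:142/60 16:158/55 18:165/53 20:158/53 22:151/56 24:145/63 26:134/68 28:115/70 30:92/82 32:70/92 34:51/98 36:35/99 38:23/105 40:22/117 42:25/136 44:30/138 46:33/157 48:33/157 50:31/158 52:28/160 54:25/161 56:22/162 58:21/162 60:20/162
top -12:72/101 -10:72/101 -8:72/101 -6:72/100 -4:72/100 -2:72/100 0:72/100 2:73/100 4:73/99 6:73/99 8:74/99 10:75/100 12:76/100 14:77/100 16:78/100 18:79/100 20:80/100 22:81/100 24:82/100 26:83/101 28:86/101 30:88/101 32:91/101 34:93/102 36:95/102 38:96/102 40:94/103 42:89/105 44:83/107 46:77/109 48:72/111 50:67/112 52:63/114 54:58/115 56:54/117 58:50/119 60:46/120
```

```bash
python3 - <<'E'
from h import *
g=np.array([.437,.0512,.1861])
for a in (0,5,10,14,18):
    r=np.radians(a); d=np.array([.992*np.cos(r),-.125*np.cos(r),-np.sin(r)]); print(a,[np.round(proj("scene",g+d*L),1).tolist() for L in (.158,.13,.1,.07)])
im=viewer.camera("scene").astype(int); b=cv2.imread("pics/scene0.png").astype(int)
D=np.abs(im-b).sum(2)
for y in range(178,212): print(y," ".join("%3d"%v for v in D[y,316:340]))
E
```

```text
0 [[322.7, 185.6], [326.3, 190.3], [330.3, 195.6], [334.4, 201.0]]
5 [[322.7, 188.9], [326.3, 193.1], [330.2, 197.7], [334.4, 202.6]]
10 [[322.8, 192.4], [326.3, 196.0], [330.3, 200.0], [334.4, 204.1]]
14 [[323.0, 195.2], [326.5, 198.4], [330.4, 201.8], [334.5, 205.5]]
18 [[323.3, 198.2], [326.8, 200.8], [330.6, 203.7], [334.6, 206.8]]
178   5   9  11   8  11  16  17  19  20  23  19  21  21  21  21  21  16  14   3 189 197 238 195 194
179   8   8  10  15  18  17  16  15  18  20  22  24  22  21  21  21  15  15   1 195 199 210 205 230
180  15  18  15  18  17  17  16  15  17  19  23  23  21  23  22  21  22  22  13 233 326 213 249 236
181  18  18  15  18  15  15  16  16  15  14  23  20  23  22  23  23  22  22   3 343 327 162 220 237
182  18  15  16  19  18  15  16  16  15  15  14  16  22  20  17  23  20  11  91 355 325 130 213 227
183  15  18  18  16  18  18  19  33  21  13  14  15  16  15  15  16  16  12  89 337 317 153 168 213
184  17  18  17  16  18  15  21  61  63  24  16  15  13  16  15  13  16   6  62 209 205 185 125 150
185  16  15  18  15  15  15   9  25  71  50  14  13  14  14  1
[... 1937 characters left out ...]

205   5   2   4   4   4   1   0   6   1   7  12  11   5 108  70 159 323 312 190   1 132 224 317 314
206   4   3   4   5   5   4   6   3   6  10   5   5   7  40  72 156 322 320 286 152  76 213 316 313
207   3   3   4   2   4   0   6   4   8   6   7   5   4   8  46 153 319 318 316 315 292 274 311 309
208   6   5   5   1   2   3   5   7   5   6   5   6   5   3  10 122 305 319 315 311 311 308 309 307
209   5   3   3   3   5   2   5   5   4   4   5   5   6   4   8  15 172 310 310 313 310 304 304 301
210   1   3   4   3   4   3   2   4   6   5   4   6   4   1  13  18   1 232 309 307 308 305 309 306
211   1   3   3   3   4   2   3   3   2   3   3   4   0   4  12   6   7  33 287 304 306 302 303 300
```

The tip slipped over the upper rim: it shows at scene (323,184). I'll back off and enter about 8 mm lower.

Emit:
arm_command --plan '[{"dp": [25, 0, 0], "spin": 0}, {"dp": [0, -0.5, 20], "spin": 0}, {"dp": [0, 0, 20.5], "spin": 0}, {"dp": [0, 0, 0], "spin": 0}, {"dp": [-9, 0, 0], "spin": 0}]'

```text
clock: 14.55
position: [0.4205, 0.0527, 0.2983]
ee_rot: [0.062, 0.998, 0.0, -0.001]
ft_force: [0.1, -0.6, -0.5]
grip_width: 0.176
grasp_force: 29.5
```

Emit:
arm_command --plan '[{"dp": [-5, 0, 0], "spin": 0}, {"dp": [-4, 0, 0], "spin": 0}, {"dp": [0, 0, 0], "spin": 0}, {"dp": [0, 0, 0], "spin": 0}]'

```text
clock: 14.95
position: [0.4277, 0.0518, 0.2969]
ee_rot: [0.062, 0.998, 0.0, -0.005]
ft_force: [-14.5, 1.5, -0.6]
grip_width: 0.175
grasp_force: 29.6
```

```bash
cat >> h.py <<'E'
def dump(c,x0,x1,y0,y1):
    im=viewer.camera(c).astype(int); b=cv2.imread(f"pics/{c}0.png").astype(int); D=np.abs(im-b).sum(2)
    print(c,x0)
    for y in range(y0,y1): print(y," ".join("%2d"%min(v//4,99) if v>27 else " ." for v in D[y,x0:x1]))
E
python3 - <<'E'
from h import *
st(); dump("scene",316,338,185,208); dump("top",330,341,184,206)
E
```

```text
t 14.95 grasp [0.4277 0.0518 0.1419] ya 1.447 tilt [0.011 0.   ] F [-14.5   1.5  -0.6] w 0.175 gf 29.6 j [ 1.05  0.16 -1.32  2.03  0.17  1.09  1.1 ]
scene 316
185  .  .  .  .  .  .  .  .  .  .  .  .  .  .  .  .  .  .  7 78 76 42
186  .  .  .  .  .  .  .  .  .  .  .  .  .  .  .  .  .  .  . 38 82 76
187  .  .  .  .  .  .  .  .  .  .  .  .  .  .  .  .  .  .  .  . 83 80
188  .  .  .  .  .  .  .  .  .  .  .  .  .  .  .  .  .  .  .  . 81 51
189  .  .  .  .  .  .  .  .  .  .  .  .  .  .  .  .  .  .  .  . 55 53
190  .  .  .  .  .  .  .  .  .  .  .  .  .  .  .  .  .  .  .  . 56 58
191  .  .  .  .  .  .  .  .  .  .  .  .  .  .  .  .  .  .  . 18 61 72
192  .  .  .  .  .  .  .  .  .  .  .  .  .  .  .  .  .  .  . 23 82 64
193  .  .  .  .  .  .  .  .  .  .  .  .  .  .  .  .  .  .  . 21 73 84
194  .  .  .  .  .  .  .  .  .  .  .  .  .  .  .  .  .  .  . 21 78 86
195  .  .  .  .  .  .  .  . 34 34  .  .  .  .  .  .  .  .  .  . 86 85
196  .  .  .  .  .  .  .  . 38 49 15  .  .  .  .  .  .  .  . 34 79 73
197  .  .  .  .  .  .  .  .  7 37  8  .  .  .  .  .  .  .  . 24 38 49
198  .  .  .  .  .  .  .  .  . 
[... 790 characters left out ...]
7  .  .  .  .  .  .  .  .  .  .  .
188  .  .  .  .  .  .  .  .  .  .  .
189  .  .  .  .  .  .  .  .  .  .  .
190  .  .  .  .  .  .  .  .  .  .  .
191  .  .  .  .  . 23 17  .  .  .  .
192  .  .  .  8  8 17 12  .  .  .  .
193  .  .  .  . 12 12  .  .  .  .  .
194  .  .  .  .  9  .  8  .  .  .  .
195  .  .  .  . 24 30 19  .  .  .  .
196  .  .  .  .  . 14  7  .  .  .  .
197  .  .  .  .  8  . 16  .  .  .  .
198  .  .  .  .  . 12 14  .  .  .  .
199  .  . 10 15 11 22 17  .  .  .  .
200  .  .  8 10  9 28 14  .  .  .  .
201  .  .  8 10  . 21  .  .  .  .  .
202 24 20 18 42 28 24  .  .  .  .  .
203 24 23 29 21 10 22  .  .  .  7 30
204 21 26 28 18  . 19  .  . 26 43 52
205  . 21 25 15  9 25 19 40 43 42 43
```

The tip is now inside the flare (scene (324.5,195), 14 N forward contact). I'll ease off slightly and arc up.

Emit:
arm_command --plan '[{"dp": [1, 0, -6], "spin": 0}, {"dp": [0, 0, -8], "spin": 0}, {"dp": [-1, 0, -12], "spin": 0}, {"dp": [-2.5, 0, -13], "spin": 0}, {"dp": [0, 0, 0], "spin": 0}]'

```text
clock: 15.55
position: [0.4325, 0.0513, 0.3385]
ee_rot: [0.062, 0.998, 0.0, -0.001]
ft_force: [-3.4, -0.2, -1.3]
grip_width: 0.174
grasp_force: 29.4
```

```bash
python3 - <<'E'
from h import *
st(); dump("scene",316,338,182,208); dump("top",330,341,186,206)
E
```

```text
t 15.55 grasp [0.4325 0.0513 0.1835] ya 1.446 tilt [0.002 0.001] F [-3.4 -0.2 -1.3] w 0.174 gf 29.4 j [ 1.14  0.06 -1.36  1.97  0.07  1.16  1.2 ]
scene 316
182  .  .  .  .  .  .  .  .  .  .  .  .  .  .  .  .  .  .  . 47 81 32
183  .  .  .  .  .  .  .  .  .  .  .  .  .  .  .  .  .  .  . 46 79 38
184  .  .  .  .  .  .  .  .  .  .  .  .  .  .  .  .  .  .  . 43 52 46
185  .  .  .  .  .  .  .  .  .  .  .  .  .  .  .  .  .  .  . 70 84 50
186  .  .  .  .  .  .  .  .  .  .  .  .  .  .  .  .  .  .  . 71 87 83
187  .  .  .  .  .  .  .  .  .  .  .  .  .  .  .  .  .  .  . 69 86 85
188  .  .  .  .  .  .  .  .  .  .  .  .  .  .  .  .  .  .  . 46 83 54
189  .  .  .  .  .  .  .  .  .  .  .  .  .  .  .  .  .  .  . 32 55 54
190  .  .  .  .  .  .  .  .  .  .  .  .  .  .  .  .  .  .  . 33 56 57
191  .  .  .  .  .  .  .  .  .  .  .  .  .  .  .  .  .  .  . 35 59 71
192  .  .  .  .  .  .  .  .  .  .  .  .  .  .  .  .  .  .  . 70 82 65
193  .  .  .  .  .  .  .  .  .  .  .  .  .  .  .  .  .  . 23 82 72 85
194  .  .  .  .  .  .  .  .  .  .  .  .  .  .  .  .  .  . 68 82 75 85
195  .  .  .  .  .  .  .  . 27 32 
[... 923 characters left out ...]
7  .  .  .  .  .  .  .  .  .  .  7
188  .  .  .  .  .  .  .  .  .  .  .
189  .  .  .  .  .  .  .  .  .  .  .
190  .  .  .  .  .  .  .  .  .  .  .
191  .  .  .  .  9 21 11  .  .  .  .
192  .  .  .  .  . 13 10  .  .  .  .
193  .  .  .  . 11  .  8  .  .  .  .
194  .  .  .  . 24 21 18  .  .  .  .
195  .  .  .  . 17 10 20  .  .  .  .
196  .  .  .  .  . 10  8  .  .  .  .
197  .  .  .  . 10  . 19  .  .  .  .
198  .  .  . 12  8 25 19  .  .  .  .
199  .  .  8 13  . 21 15  .  .  .  .
200  .  . 10 17  . 17  .  .  .  .  .
201  .  . 11 23 23 26  .  .  .  9 29
202 23 20 16 23 22 30  .  .  .  . 47
203 24 23 27 21 13 21  .  7 25 30 57
204 18 28 31 26 34 42 35 39 43 42 49
205 35 38 41 40 47 43 45 40 40 37 40
```

Emit:
arm_command --plan '[{"dp": [-3.5, 0, -11.5], "spin": 0}, {"dp": [-5, 0, -12.3], "spin": 0}, {"dp": [-6, 0, -12], "spin": 0}, {"dp": [-7, 0, -11.2], "spin": 0}, {"dp": [0, 0, 0], "spin": 0}]'

```text
clock: 16.15
position: [0.4554, 0.0481, 0.3863]
ee_rot: [0.063, 0.998, 0.001, 0.001]
ft_force: [-1.4, -0.9, -1.3]
grip_width: 0.173
grasp_force: 30.2
```

Emit:
arm_command --plan '[{"dp": [-8, 0, -10.5], "spin": 0}, {"dp": [-9, 0, -10], "spin": 0}, {"dp": [-6, 0, -5], "spin": 0}, {"dp": [0, 0, 0], "spin": 0}]'

```text
clock: 16.55
position: [0.4774, 0.0453, 0.4102]
ee_rot: [0.063, 0.998, 0.001, 0.0]
ft_force: [-1.5, 0.2, -1.2]
grip_width: 0.174
grasp_force: 30.9
```

```bash
python3 - <<'E'
from h import *
st(); g=np.array([.478,.0455,.256]); 
o=manip.get_obs(); g=np.array(o["position"])-[0,0,.155]; m=np.array([.581,.0315,.148])
print(np.linalg.norm(m-g),np.degrees(np.arctan2(g[2]-m[2],np.hypot(*(m-g)[:2]))), np.arctan2((m-g)[1],(m-g)[0]))
print([np.round(proj("scene",g+(m-g)*k),1).tolist() for k in (1,.75,.5)])
dump("scene",316,340,180,206); dump("top",330,341,186,206)
E
```

```text
t 16.55 grasp [0.4774 0.0453 0.2552] ya 1.445 tilt [-0.     0.001] F [-1.5  0.2 -1.2] w 0.174 gf 30.9 j [ 1.06  0.17 -1.33  1.77  0.17  1.33  1.14]
0.14971863299905996 45.74768133449379 -0.13256532098158494
[[324.4, 196.5], [328.0, 194.8], [331.7, 193.0]]
scene 316
180  .  .  .  .  .  .  .  .  . 45 78 82 83 86 70 27 47 86 83 55 81 52 60 57
181  .  .  .  .  .  .  .  .  .  . 42 80 83 85 84 85 85 86 84 82 79 39 52 52
182  .  .  .  .  .  .  .  .  .  .  . 32 84 81 59 83 84 84 84 85 79 30 51 45
183  .  .  .  .  .  .  .  .  .  .  .  . 47 54 54 54 59 84 83 81 77 35 40 40
184  .  .  .  .  .  .  .  .  .  .  .  . 16 52 54 47 52 45 46 49 49 44 29 25
185  .  .  .  .  .  .  .  .  .  .  .  .  . 28 52 55 48 49 55 85 81 47 35 23
186  .  .  .  .  .  .  .  .  .  .  .  .  .  . 43 81 80 84 82 86 84 82 46 28
187  .  .  .  .  .  .  .  .  .  .  .  .  .  .  . 46 40 75 85 85 84 80 67 34
188  .  .  .  .  .  .  .  .  .  .  .  .  .  .  .  .  . 69 84 83 78 43 34 40
189  .  .  .  .  .  .  .  .  .  .  .  .  .  .  .  .  . 55 80 52 52 41 35 65
190  .  .  .  .  .  .  .  .  .  .  .  .  .  .  .  .  . 70 55 53 50 42 46 7
[... 1189 characters left out ...]
7 22 28 15 12  8  .  7 10 16 19 32
188  . 15 14 18 10  9  7 14 20 21 38
189 12  7 17 26 20 21 16 20 22 14 10
190  . 12 16 11 15  7 12 14 19  9  .
191 10  9 14 28 27 26 25 29  . 16 12
192  8  7 10 17 12 13 18 29 16 11 15
193  . 12  9 10  7  8  8 17 13  8 12
194 14 12 12  8  7  .  9 12  . 12 10
195 16 13 17 17  8  .  7  . 11 10 13
196  8 19 17 18 18 19  8  9  8  9 10
197  9 14 16 19 20  9  8  8  9  7  .
198 12 13 14 17 13  8  9  8  7 10  8
199 14 15 13 13  8  8  9  9  8  7  8
200 16 14 16 17 12  8  7  8  8  8  9
201 13 13 16 17  7  8  7 11  8 14 12
202  8  .  .  7  8  8  8  9 13  9 12
203 12  7  9 10  8  9 14 13 13 12 15
204 10 10  9 12 11 11 13 14 14 14 16
205 12 14 13 12 13 15 16 17 15 19 18
```

The rod lies at 45° with its tip still in the mouth (scene (324,195)). I'll push along the tube axis.

Emit:
arm_command --plan '[{"dp": [-5, 0, 5], "spin": 0}, {"dp": [-6, 0, 6], "spin": 0}, {"dp": [-6, 0, 6], "spin": 0}, {"dp": [-6, 0, 6], "spin": 0}]'

```text
clock: 17.05
position: [0.4999, 0.0424, 0.3861]
ee_rot: [0.063, 0.998, -0.0, -0.0]
ft_force: [-1.8, 0.6, -1.1]
grip_width: 0.175
grasp_force: 30.9
```

```bash
python3 - <<'E'
from h import *
st()
E
```

```text
t 17.05 grasp [0.4999 0.0424 0.2311] ya 1.445 tilt [ 0.001 -0.   ] F [-1.8  0.6 -1.1] w 0.175 gf 30.9 j [ 0.95  0.28 -1.27  1.76  0.28  1.31  1.06]
```

Emit:
arm_command --plan '[{"dp": [-9, 0, 9], "spin": 0}, {"dp": [-10, 0, 10], "spin": 0}, {"dp": [-10, 0, 10], "spin": 0}, {"dp": [-10, 0, 10], "spin": 0}, {"dp": [0, 0, 0], "spin": 0}]'

```text
clock: 17.55
position: [0.5389, 0.0372, 0.3461]
ee_rot: [0.063, 0.998, 0.0, -0.001]
ft_force: [-0.1, 0.4, -1.8]
grip_width: 0.174
grasp_force: 30.8
```

Emit:
arm_command --plan '[{"dp": [-5, 0, 5], "spin": 0}, {"dp": [-5, 0, 5], "spin": 0}, {"dp": [-3, 0, 3], "spin": 0}, {"dp": [0, 0, 0], "spin": 0}]'

```text
clock: 17.95
position: [0.5514, 0.0359, 0.3346]
ee_rot: [0.063, 0.998, 0.0, -0.0]
ft_force: [-1.4, -0.5, -3.2]
grip_width: 0.174
grasp_force: 30.8
```

```bash
python3 - <<'E'
from h import *
st()
E
```

```text
t 17.95 grasp [0.5514 0.0359 0.1796] ya 1.445 tilt [ 0. -0.] F [-1.4 -0.5 -3.2] w 0.174 gf 30.8 j [ 0.77  0.46 -1.15  1.7   0.44  1.27  0.98]
```

Emit:
arm_command --plan '[{"dp": [-2, 0, 2], "spin": 0}, {"dp": [-2, 0, 2], "spin": 0}, {"dp": [0, 0, 0], "spin": 0}]'

```text
clock: 18.25
position: [0.5554, 0.0356, 0.331]
ee_rot: [0.063, 0.998, 0.0, -0.0]
ft_force: [-0.4, -0.5, -2.3]
grip_width: 0.176
grasp_force: 30.9
```

Emit:
arm_command --plan '[{"dp": [-1.5, 0, 1.5], "spin": 0}, {"dp": [-1, 0, 1], "spin": 0}, {"dp": [0, 0, 0], "spin": 0}, {"dp": [0, 0, 0], "spin": 0}]'

```text
clock: 18.65
position: [0.5568, 0.036, 0.3304]
ee_rot: [0.062, 0.998, -0.001, -0.001]
ft_force: [-20.5, -2.6, 26.2]
grip_width: 0.174
grasp_force: 33.6
```

The collar is home: the hard stop gave 33 N along the axis with the grip 36 mm from the mouth. I'll draw out to about 5 mm depth, then reverse the arc so the mouth levels the rod.

Emit:
arm_command --plan '[{"dp": [2, 0, -2], "spin": 0}, {"dp": [10, 0, -10], "spin": 0}, {"dp": [14, 0, -14], "spin": 0}, {"dp": [14, 0, -14], "spin": 0}, {"dp": [14, 0, -14], "spin": 0}]'

```text
clock: 19.15
position: [0.504, 0.0422, 0.3832]
ee_rot: [0.063, 0.998, 0.0, 0.001]
ft_force: [-0.6, -1.2, -0.2]
grip_width: 0.177
grasp_force: 30.8
```

Emit:
arm_command --plan '[{"dp": [14, 0, -14], "spin": 0}, {"dp": [10, 0, -10], "spin": 0}, {"dp": [4, 0, -4], "spin": 0}, {"dp": [0, 0, 0], "spin": 0}]'

```text
clock: 19.55
position: [0.4765, 0.0455, 0.4111]
ee_rot: [0.063, 0.998, -0.001, 0.001]
ft_force: [-0.5, -0.4, -1.4]
grip_width: 0.174
grasp_force: 30.8
```

Emit:
arm_command --plan '[{"dp": [6, 0, 5.5], "spin": 0}, {"dp": [8.5, 0, 10], "spin": 0}, {"dp": [7.5, 0, 11], "spin": 0}, {"dp": [6.7, 0, 12], "spin": 0}, {"dp": [0, 0, 0], "spin": 0}]'

```text
clock: 20.05
position: [0.447, 0.049, 0.3705]
ee_rot: [0.063, 0.998, -0.0, -0.001]
ft_force: [0.8, 0.1, 1.3]
grip_width: 0.177
grasp_force: 29.3
```

```bash
python3 - <<'E'
from h import *
st(); dump("scene",316,340,180,206)
E
```

```text
t 20.05 grasp [0.447  0.049  0.2155] ya 1.446 tilt [ 0.002 -0.001] F [0.8 0.1 1.3] w 0.177 gf 29.3 j [ 1.15  0.08 -1.37  1.9   0.08  1.23  1.2 ]
scene 316
180  .  .  .  .  .  .  .  .  .  .  .  .  .  .  .  .  . 24 83 56 81 53 61 58
181  .  .  .  .  .  .  .  .  .  .  .  .  .  .  .  .  . 70 86 84 81 40 53 58
182  .  .  .  .  .  .  .  .  .  .  .  .  .  .  .  . 23 86 85 86 80 30 51 55
183  .  .  .  .  .  .  .  .  .  .  .  .  .  .  .  . 50 84 76 80 77 35 41 52
184  .  .  .  .  .  .  .  .  .  .  .  .  .  .  .  . 42 41 42 50 49 44 29 36
185  .  .  .  .  .  .  .  .  .  .  .  .  .  .  .  . 34 40 53 84 81 49 36 31
186  .  .  .  .  .  .  .  .  .  .  .  .  .  . 17 65 76 79 83 84 85 82 48 41
187  .  .  .  .  .  .  .  .  .  . 22 11  . 25 53 73 75 78 85 85 84 84 79 52
188  .  .  .  .  .  .  .  . 12 50 50 46 28 39 39 53 76 78 77 81 80 52 55 64
189  .  .  .  .  .  .  .  . 42 50 43 40 40 39 39 37 48 45 33 28 51 52 57 77
190  .  .  .  .  .  .  .  . 28 45 25 36 36 40 40 37 53 63  .  . 30 56 67 84
191  .  .  .  .  .  .  .  .  . 25 37 35 33 28 20 18 49 55  .  . 19 71 83 84
192  .  .  .  .  .  .  .  .  .  .
[... 330 characters left out ...]
7  .  . 71 53 47
197  .  .  .  .  .  .  .  .  . 12  .  .  .  . 14 24 68 83 78 34 26 46 47 50
198  .  .  .  .  .  .  .  . 10 25 11  .  .  .  . 24 69 82 82 78 46 44 53 80
199  .  .  .  .  .  .  .  .  8 32 22 24 33 27  9 21 79 82 82 82 81 80 80 80
200  .  .  .  .  .  .  .  .  . 39 42  . 16 27 34 10 54 81 81 81 80 80 80 80
201  .  .  .  .  .  .  .  .  .  .  .  .  .  . 11  7 38 71 81 81 80 80 79 79
202  .  .  .  .  .  .  .  .  .  .  .  .  .  .  . 13 54 52 80 80 79 80 79 79
203  .  .  .  .  .  .  .  .  .  .  .  .  .  .  .  . 14 45 64 76 78 79 78 78
204  .  .  .  .  .  .  .  .  .  .  .  .  .  .  .  .  .  . 10 41 65 76 77 78
205  .  .  .  .  .  .  .  .  .  .  .  .  .  .  .  .  .  .  .  . 32 74 78 77
```

```bash
python3 - <<'E'
from h import *
g=np.array([.447,.049,.2155])
for a in (20,24,28,32,36,40,44):
    r=np.radians(a); d=np.array([.992*np.cos(r),-.125*np.cos(r),-np.sin(r)]); print(a,[np.round(proj("scene",g+d*L),1).tolist() for L in (.156,.13,.1)],np.round(g+d*.156,3))
E
```

```text
20 [[322.9, 191.3], [326.1, 193.4], [329.9, 195.9]] [0.592 0.031 0.162]
24 [[323.4, 194.3], [326.5, 196.0], [330.2, 197.9]] [0.588 0.031 0.152]
28 [[323.9, 197.4], [326.9, 198.5], [330.5, 199.9]] [0.584 0.032 0.142]
32 [[324.5, 200.4], [327.4, 201.1], [330.9, 202.0]] [0.578 0.032 0.133]
36 [[325.2, 203.5], [328.0, 203.7], [331.4, 204.0]] [0.572 0.033 0.124]
40 [[326.0, 206.6], [328.7, 206.4], [331.9, 206.1]] [0.566 0.034 0.115]
44 [[326.8, 209.6], [329.4, 209.0], [332.5, 208.2]] [0.558 0.035 0.107]
```

Emit:
arm_command --plan '[{"dp": [6.3, 0, 12], "spin": 0}, {"dp": [5.3, 0, 12.5], "spin": 0}, {"dp": [4.2, 0, 13], "spin": 0}, {"dp": [3, 0, 13], "spin": 0}, {"dp": [1.5, 0, 13], "spin": 0}]'

```text
clock: 20.6
position: [0.4271, 0.0517, 0.3071]
ee_rot: [0.063, 0.998, -0.0, -0.001]
ft_force: [-0.2, -1.1, 1.0]
grip_width: 0.174
grasp_force: 28.2
```

Emit:
arm_command --plan '[{"dp": [0.5, 0, 5], "spin": 0}, {"dp": [0, 0, 0], "spin": 0}]'

```text
clock: 20.8
position: [0.4267, 0.0518, 0.3025]
ee_rot: [0.062, 0.998, 0.0, -0.001]
ft_force: [0.1, 0.3, 0.5]
grip_width: 0.175
grasp_force: 28.2
```

```bash
python3 - <<'E'
from h import *
st(); o=manip.get_obs(); g=np.array(o["position"])-[0,0,.155]
for a in (-8,-4,0,4,8,12):
    r=np.radians(a); d=np.array([.992*np.cos(r),-.125*np.cos(r),-np.sin(r)]); print(a,[np.round(proj("scene",g+d*L),1).tolist() for L in (.156,.13,.1)],np.round(g+d*.156,3))
dump("scene",316,340,185,212)
E
```

```text
t 20.80 grasp [0.4267 0.0518 0.1475] ya 1.446 tilt [0.003 0.001] F [0.1 0.3 0.5] w 0.175 gf 28.2 j [ 1.09  0.14 -1.35  2.03  0.15  1.09  1.12]
-8 [[324.5, 191.8], [327.8, 197.1], [331.7, 203.4]] [0.58  0.032 0.169]
-4 [[324.3, 194.1], [327.6, 199.0], [331.5, 204.9]] [0.581 0.032 0.158]
0 [[324.1, 196.6], [327.5, 201.1], [331.4, 206.4]] [0.581 0.032 0.148]
4 [[324.1, 199.1], [327.4, 203.2], [331.4, 208.1]] [0.581 0.032 0.137]
8 [[324.2, 201.7], [327.5, 205.4], [331.4, 209.8]] [0.58  0.032 0.126]
12 [[324.3, 204.4], [327.6, 207.7], [331.5, 211.6]] [0.578 0.033 0.115]
scene 316
185  .  .  .  .  .  .  .  .  .  .  .  .  .  .  .  .  .  .  .  . 79 44 29 26
186  .  .  .  .  .  .  .  .  .  .  .  .  .  .  .  .  .  .  .  . 67 79 45 33
187  .  .  .  .  .  .  .  .  .  .  .  .  .  .  .  .  .  .  .  . 68 84 78 48
188  .  .  .  .  .  .  .  .  .  .  .  .  .  .  .  .  .  .  .  . 66 55 56 61
189  .  .  .  .  .  .  .  .  .  .  .  .  .  .  .  .  .  .  .  . 46 55 58 75
190  .  .  .  .  .  .  .  .  .  .  .  .  .  .  .  .  .  .  .  . 50 58 69 86
191  .  .  .  .  .  .  .  .  .  .  .  .  .  .  .  .  .  .  .  
[... 833 characters left out ...]
.  . 83 83 82 82
203  .  .  .  .  .  .  .  .  .  .  .  . 27 34 15  .  .  .  . 29 83 82 82 82
204  .  .  .  .  .  .  .  .  .  .  .  .  . 10 17  .  .  .  . 74 82 82 81 80
205  .  .  .  .  .  .  .  .  .  .  .  .  . 10 45 24  .  . 29 81 78 81 81 80
206  .  .  .  .  .  .  .  .  .  .  .  .  .  . 28 22  9  . 65 79 75 78 80 80
207  .  .  .  .  .  .  .  .  .  .  .  .  .  .  . 12 18 21 49 72 77 79 80 79
208  .  .  .  .  .  .  .  .  .  .  .  .  .  .  . 12 29 50 71 72 78 79 79 79
209  .  .  .  .  .  .  .  .  .  .  .  .  .  .  . 23 61 71 71 72 79 78 79 78
210  .  .  .  .  .  .  .  .  .  .  .  7 13 16 31 41 67 70 73 74 75 77 78 78
211  .  .  .  .  .  .  .  .  .  .  . 14 12 12 28 22 39 71 74 70 54 56 75 77
```

Level again in the mouth (scene tip (324.6,197), slope matches 0–1°). I'll withdraw and carry it under the lens.

```bash
python3 - <<'E'
from h import *
plan([(.397,.0555,.1475,1.446,.021),(.398,.058,.135,2.571,.021),(.446,.075,.11,2.571,.03),(.516,.184,.11,2.571,.03)])
E
```

```text
[{"dp":[15,-0,0],"spin":-0},{"dp":[15,-0,1],"spin":-0},{"dp":[-0,0,1],"spin":-0.13},{"dp":[-0,0,1],"spin":-0.12},{"dp":[-0,0,1],"spin":-0.13}]
[{"dp":[-0,0,2],"spin":-0.12},{"dp":[-0,0,1],"spin":-0.13},{"dp":[-0,0,2],"spin":-0.12},{"dp":[-1,0,1],"spin":-0.13},{"dp":[-1,1,2],"spin":-0.12}]
[{"dp":[-0,0,1],"spin":-0.13},{"dp":[-20,-16,13],"spin":0},{"dp":[-20,-15,12],"spin":0},{"dp":[-26,-0,0],"spin":0},{"dp":[-26,-0,0],"spin":0}]
[{"dp":[-26,-0,0],"spin":0},{"dp":[-26,-0,0],"spin":0},{"dp":[-26,-1,0],"spin":0}]
end [0.5162 0.184  0.1102] 2.576
```

Emit:
arm_command --plan '[{"dp": [15, 0, 0], "spin": 0}, {"dp": [15, 0, 1], "spin": 0}, {"dp": [0, 0, 1], "spin": -0.13}, {"dp": [0, 0, 1], "spin": -0.12}, {"dp": [0, 0, 1], "spin": -0.13}]'

```text
clock: 21.35
position: [0.3975, 0.0554, 0.2999]
ee_rot: [-0.129, 0.992, -0.001, 0.0]
ft_force: [0.4, -0.1, -0.5]
grip_width: 0.173
grasp_force: 28.1
```

Emit:
arm_command --plan '[{"dp": [0, 0, 2], "spin": -0.12}, {"dp": [0, 0, 1], "spin": -0.13}, {"dp": [0, 0, 2], "spin": -0.12}, {"dp": [-1, 0, 1], "spin": -0.13}, {"dp": [-1, 1, 2], "spin": -0.12}]'

```text
clock: 21.85
position: [0.3985, 0.0575, 0.2918]
ee_rot: [-0.426, 0.905, -0.0, 0.0]
ft_force: [0.3, -0.0, -0.2]
grip_width: 0.174
grasp_force: 28.1
```

Emit:
arm_command --plan '[{"dp": [0, 0, 1], "spin": -0.13}, {"dp": [-20, -16, 13], "spin": 0}, {"dp": [-20, -15, 12], "spin": 0}, {"dp": [0, 0, 0], "spin": 0}]'

```text
clock: 22.25
position: [0.4383, 0.0726, 0.2681]
ee_rot: [-0.483, 0.876, 0.004, -0.003]
ft_force: [-1.4, -0.1, -0.4]
grip_width: 0.174
grasp_force: 28.0
```

```bash
python3 - <<'E'
from h import *
st(); o=manip.get_obs(); g=np.array(o["position"])-[0,0,.155]; M=tip2yaw(o["ee_rot"]); y=np.arctan2(M[1,1],M[0,1])-np.pi/2
for c in ("scene","top"):
  for a in (-5,0,5):
    r=np.radians(a); d=np.array([np.cos(y)*np.cos(r),np.sin(y)*np.cos(r),-np.sin(r)]); print(c,a,[np.round(proj(c,g+d*L),1).tolist() for L in (.156,.1)],np.round(g+d*.156,3))
u,v=proj("scene",[.53,.206,.11]).astype(int); dump("scene",u-8,u+24,v-10,v+18)
u,v=proj("top",[.53,.206,.11]).astype(int); dump("top",u-6,u+14,v-6,v+16)
E
```

```text
t 22.25 grasp [0.4383 0.0726 0.1131] ya 2.579 tilt [0.001 0.01 ] F [-1.4 -0.1 -0.4] w 0.174 gf 28.0 j [ 0.92  0.29 -1.28  2.03  0.31  1.06  2.07]
scene -5 [[288.1, 229.9], [305.9, 231.3]] [0.521 0.204 0.127]
scene 0 [[288.1, 232.9], [305.8, 233.2]] [0.521 0.205 0.113]
scene 5 [[288.4, 236.0], [305.9, 235.2]] [0.521 0.204 0.099]
top -5 [[282.5, 211.4], [297.1, 220.4]] [0.521 0.204 0.127]
top 0 [[282.8, 211.9], [297.2, 220.7]] [0.521 0.205 0.113]
top 5 [[283.4, 212.5], [297.5, 221.0]] [0.521 0.204 0.099]
scene 278
222  .  .  .  .  .  .  .  .  .  .  .  .  .  .  .  .  .  .  .  .  .  .  .  .  .  .  .  .  .  .  .  .
223  .  .  .  .  .  .  .  .  .  .  .  .  .  .  .  .  .  .  .  .  .  .  .  .  .  .  .  .  .  .  .  .
224  .  .  .  .  .  .  .  .  .  .  .  .  .  .  .  .  .  .  .  .  .  .  .  .  .  .  .  .  .  .  .  .
225  .  .  .  .  .  .  .  .  .  .  .  .  .  .  .  .  .  .  .  .  .  .  .  .  .  .  .  .  .  .  .  .
226  .  .  .  .  .  .  .  .  .  .  .  .  .  .  .  .  .  .  .  .  .  .  .  .  .  .  .  .  .  .  .  .
227  .  .  .  .  .  .  .  .  .  .  .  .  .  .  .  .  .  .  .  .  .  .  .  .  .  . 
[... 2933 characters left out ...]
  .  .  .  .  .  .  .  . 14 11 16 15 11  .  .  .  .  .  .  .
215  .  .  .  .  .  .  .  .  . 20 16 12 36 19 16  .  .  .  .  .
216  .  .  .  .  .  .  .  .  .  . 19 25 28  9 23 13  .  .  .  .
217  .  .  .  .  .  .  .  .  . 15 25 22 24 22 13 15 18 12  .  .
218  .  .  .  .  .  .  .  .  .  . 17 27 26 25 24 18  8 20 24 20
219  .  .  .  .  .  .  .  .  .  .  . 19 21 22 25 18 16 15 35 23
220  .  .  .  .  .  .  .  .  .  .  .  .  7 21 23 23 25 29 27  7
221  .  .  .  .  .  .  .  .  .  .  .  .  .  . 19 24 24 27 30 20
222  .  .  .  .  .  .  .  .  .  .  .  .  .  .  .  .  7 23 27 24
223  .  .  .  .  .  .  .  .  .  .  .  .  .  .  .  .  . 21 22 23
224  .  .  .  .  .  .  .  .  .  .  .  .  .  .  .  .  .  .  7 20
```

The rod is close to level (scene row 234–235 along its length). I'll slide it under the lens.

Emit:
arm_command --plan '[{"dp": [-26, 0, 0], "spin": 0}, {"dp": [-26, 0, 0], "spin": 0}, {"dp": [-26, 0, 0], "spin": 0}, {"dp": [-26, 0, 0], "spin": 0}, {"dp": [-26, -1, 0], "spin": 0}]'

```text
clock: 22.85
position: [0.5077, 0.1803, 0.2712]
ee_rot: [-0.481, 0.876, -0.001, -0.002]
ft_force: [-0.5, 0.2, -0.6]
grip_width: 0.175
grasp_force: 28.0
```

Emit:
arm_command --plan '[{"dp": [0, 0, 0], "spin": 0}, {"dp": [0, 0, 0], "spin": 0}, {"dp": [0, 0, 0], "spin": 0}]'

```text
clock: 23.15
position: [0.5071, 0.1792, 0.2702]
ee_rot: [-0.481, 0.876, -0.001, -0.003]
ft_force: [0.1, -0.8, -0.5]
grip_width: 0.175
grasp_force: 28.0
```

```bash
python3 - <<'E'
from h import *
st(); o=manip.get_obs(); g=np.array(o["position"])-[0,0,.155]; M=tip2yaw(o["ee_rot"]); y=np.arctan2(M[1,1],M[0,1])-np.pi/2
t=g+.155*np.array([np.cos(y),np.sin(y),0]); print("tip",t,[proj(c,t) for c in("scene","top")],"lens ctr px",[proj(c,[.6006,.3153,.215]) for c in("scene","top")])
A=[]
for c in ("scene","top"):
    im=viewer.camera(c); u,v=proj(c,[.58,.29,.15]).astype(int); x,y=u-33,v-37; print(c,x,y)
    A.append(np.clip(cv2.resize(im[y:y+75,x:x+66],None,fx=6,fy=6,interpolation=cv2.INTER_CUBIC)*1.6,0,255).astype(np.uint8))
cv2.imwrite("pics/final.png",np.hstack(A))
E
```

```text
t 23.15 grasp [0.5071 0.1792 0.1152] ya 2.575 tilt [0.005 0.002] F [ 0.1 -0.8 -0.5] w 0.175 gf 28.0 j [ 0.49  0.51 -1.12  1.8   0.5   1.16  1.78]
tip [0.59028342 0.30996106 0.11515287] [array([248.26587665, 231.36107238]), array([251.05610596, 191.82958858])] lens ctr px [array([241.65906911, 206.15633636]), array([243.23014613, 182.40867915])]
scene 221 186
top 222 155
```

View pics/final.png

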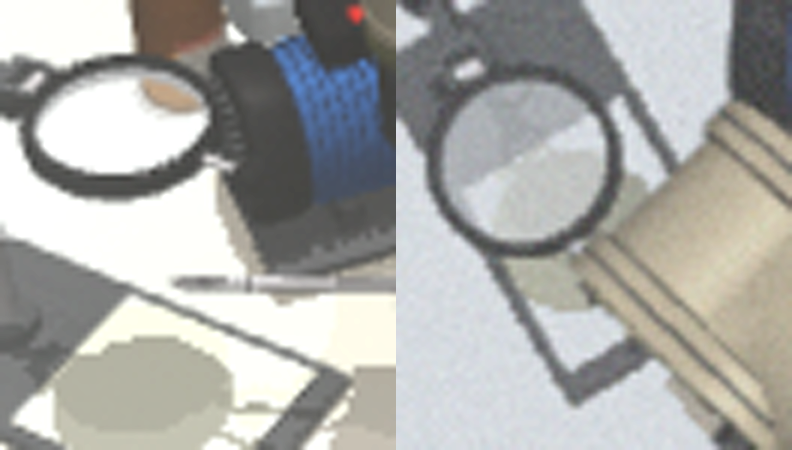

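The tip is at scene (249.7,233), below the lens, with the rod level. It is about 14 mm short of the lens centre, so I'll make a small correction.

Emit:
arm_command --plan '[{"dp": [-5, -2, 0], "spin": 0}, {"dp": [-5, -2, 0], "spin": 0}, {"dp": [0, 0, 0], "spin": 0}, {"dp": [0, 0, 0], "spin": 0}, {"dp": [0, 0, 0], "spin": 0}]'

```text
clock: 23.75
position: [0.516, 0.1869, 0.2691]
ee_rot: [-0.482, 0.876, 0.0, -0.003]
ft_force: [0.4, -0.3, -0.9]
grip_width: 0.172
grasp_force: 28.0
```

```bash
python3 - <<'E'
from h import *
st(); dump("scene",240,262,224,240)
for t in ("lens_centre",): print([(np.round(a["position"],3),round(a["score"],2)) for a in finder.find_in("scene",t)[:1]])
print([np.round(proj("scene",[.6006,.3153,z]),1) for z in (.1,.108,.115)])
E
```

```text
t 23.75 grasp [0.516  0.1869 0.1141] ya 2.577 tilt [0.005 0.004] F [ 0.4 -0.3 -0.9] w 0.172 gf 28.0 j [ 0.46  0.53 -1.1   1.78  0.51  1.17  1.77]
scene 240
224  .  .  .  .  .  .  .  .  .  .  .  .  .  .  .  .  .  .  .  .  .  .
225  .  .  .  .  .  .  .  .  .  .  .  .  .  .  .  .  .  .  .  .  .  .
226  .  .  .  .  .  .  .  .  .  .  .  .  .  .  .  .  .  .  .  .  .  .
227  .  .  .  .  .  .  .  .  .  .  .  .  .  .  .  .  .  .  .  .  .  .
228  .  .  .  .  .  .  .  .  .  .  .  .  .  .  .  .  .  .  .  .  .  .
229  .  .  .  .  .  .  .  .  .  .  .  .  .  .  .  .  .  .  .  .  .  .
230  .  .  .  .  .  .  .  .  .  .  .  .  .  .  .  .  .  .  .  .  .  .
231  .  .  .  .  .  .  . 31 29 29 31 43 29 30 30 30 31 34 29 29 21 19
232  .  .  .  .  .  . 33 49 46 46 48 64 47 52 47 53 46 48 46 22  .  .
233  .  .  .  .  .  . 16 40 50 50 51 59 50 53 50 53 50 53 55 57 47 46
234  .  .  .  .  .  .  .  .  .  .  .  .  .  .  .  .  .  .  .  . 20 20
235  .  .  .  .  .  .  .  .  .  .  .  .  .  .  .  .  .  .  .  .  .  .
236  .  .  .  .  .  .  .  .  .  .  .  .  .  .  .  .  .  .  .  .  .  .
237  .  .  .  .  .  .  .  .  .  .  .  .  .  .  .  .  .  .  .  .  .  .
238  .  .  .  .  .  .  .  .  .  .  .  .  .  .  .  .  .  .  .  .  .  .
239  .  .  .  .  .  .  .  .  .  .  .  .  .  .  .  .  .  .  .  .  .  .
[(array([0.6  , 0.317, 0.212]), 0.96)]
[array([245.9, 233.4]), array([245.6, 231.6]), array([245.4, 230. ])]
```

The tip now shows at (246,232), and the lens centre projected down to rod height is (245.6,231.6), so they are aligned. Handing in.

```bash
python3 -c "
from workcell import manip
print(manip.hand_in())"
```

```text
the job is handed in; nothing more can be done
None
```

I set the magnifier over the plate and level, pushed the dipstick home in the guide tube and drew it out, and handed in at about 24 s holding it level with its tip about 1 px from the lens centre; the hand-in returned no verdict.

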